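# Crank a row of lens barrels tight in the bench clamp

## Task

Lay the third lens barrel on its side in the row, parallel to the others, in the space between the two barrels already on the clamp and the open jaw. Then fit the crank onto the clamp's square shaft and wind it clockwise until the three barrels are chocked tight together against the end stop, with the orange spring pad pushed in by about 5 mm but never bottomed. Finally take the crank off and stand it upright back on its blue mat, leaving everything else on the bench alone.

Things in the scene. Friction and masses are not known exactly. Their poses are not given: they have to be found in the camera images.
- clamp: row clamp fixed to the bench, base 110 x 350 x 12 mm. Origin: centre of its underside; x across, y along the row, z up. White deck, no side rails, top at z = 25 mm; barrels lie on it with axes along clamp x. End stop: inner face at y = +150 mm, top z = 60 mm. Grey gearbox 75 x 70 mm, top z = 50 mm, at y = -135 mm carries the shaft.
- jaw (a joint): travel in m of the blue jaw (66 mm wide, top at clamp z = 60 mm) towards the stop (+y); driven by the shaft only, 25 mm per turn. The relaxed pad's face is at clamp y = -25 mm + this. Starts 0 to 8 mm. Three touching barrels against the stop end at clamp y = +30 mm, so the pad meets them at 55 mm.
- pad (a joint): how far the orange spring pad on the jaw is pushed in, in m: 0 relaxed, 12 mm fully in (bottomed). Spring 1.5 N/mm.
- pad_face (a point): centre of the orange pad's flat face, 60 mm wide (clamp x) and 30 mm high, level with the barrels' axes on the deck. The space between it and barrel_2 is for barrel_3.
- shaft (a joint): angle of the square shaft in rad, grows clockwise from above (closing); ends at 16.8. At 0 the square's sides lie along clamp x and y. Stays where it is left; takes 0.05 to 0.1 N m to turn. With three barrels in place about 15 rad (jaw at 60 mm) presses the pad in 4 to 5 mm.
- shaft_seat (a point): centre of the top of the dark collar at the foot of the upright brass shaft, at clamp (0, -135, 54) mm; turns with the shaft, z up. Above it the shaft is 16 mm square for 16 mm, then tapers to 8 mm over 6 mm (top 22 mm above this point). A fitted crank's hub rests on this collar.
- crank: removable crank, 0.2 to 0.35 kg, standing on its hub. Origin: centre of the hub's underside, z up. Steel hub 34 x 34 x 37 mm, 18 mm square socket underneath 25 mm deep; fits in any of four quarter turns, 7 degrees play. Arm 14 mm wide, z 25 to 37 mm, along +x to 66 mm. Upright free-spinning red knob, 22 mm diameter, at x = 55 mm, z 38 to 70 mm.
- crank_mat: blue square mat 130 x 130 x 6 mm fixed on the bench, the crank's parking place. Origin: centre of its underside.
- nest: grey foam rest 100 x 80 mm, 8 mm thick, fixed on the bench, with two low ridges (36 mm long, tops at 14 mm) along the barrel's sides. Origin: centre of its underside; the barrel lies along its x.
- barrel_1: black lens barrel with silver rings, 40 mm diameter, 50 mm long, 0.14 kg, lying on the clamp's deck next to the end stop. Origin at its middle on its axis; x along its axis (y and z turn as it rolls).
- barrel_2: same barrel, lying on the deck beside barrel_1 on the jaw's side, a small gap between them.
- barrel_3: same barrel (0.1 to 0.2 kg), the third, lying in the grey foam nest on the bench; its axis is 28 mm above the bench there.
- wash_red: bystander: white wash bottle with a red cap and spout, 62 mm across, 185 mm tall. Leave alone.
- wash_yellow: bystander: white wash bottle with a yellow cap and spout, 62 mm across, 185 mm tall. Leave alone.
- dish: bystander: clear shallow dish, 96 mm across, 22 mm high. Leave alone.
- torch: bystander: black hand torch lying on its side, 130 mm long, 30 mm thick. Leave alone.
- lens_jar: bystander: small jar with a white cap, 52 mm across, 55 mm high. Leave alone.
- brush: bystander: black brush lying flat, 150 mm long. Leave alone.
- cap_tray: bystander: aluminium four-compartment tray, 100 x 120 x 30 mm. Leave alone.
Mind the look-alikes: they are no part of the job. Leave any brown or purple look-alike of the barrel_3 alone. What is shaped like the barrel_2 but pink is not meant.

How it is judged:
On the way, in this order (a step that is already met when the one before it is completed fails the run):
1. the third barrel lies on the deck, across the row, between the second barrel and the jaw, released (y of barrel_3 in the frame of clamp between -0.02 and 0.06 m and x of barrel_3 in the frame of clamp between -0.015 and 0.015 m and z of barrel_3 in the frame of clamp between 0.041 and 0.049 m and angle between the x axis of barrel_3 and the x axis of clamp, either way round below 0.15 rad and contact force between the fingers and barrel_3 below 0.1 N and linear speed of barrel_3 below 0.05 m/s), for 0.2 s.
2. the crank is fitted fully down on the square shaft (horizontal distance between crank and shaft_seat below 0.005 m and z of crank in the frame of shaft_seat below 0.005 m and angle between crank's own z axis and vertical below 0.12 rad), for 0.2 s.
3. with the crank on the shaft, the row is wound tight: spring pad pushed in 2 to 9 mm (all of step 2 and value of joint pad between 0.002 and 0.009 m), for 0.2 s.
At the end, for the whole second after the job is handed in: Three barrels lie across the deck (within 0.15 rad, 15 mm of its centre line), touching one another (centres within 42.5 mm) and the end stop (barrel_1 at y 124 to 136 mm); pad pushed in 2 to 9 mm; crank upright and still on its mat, within 45 mm of its centre (value of joint pad between 0.002 and 0.009 m and y of barrel_1 in the frame of clamp between 0.124 and 0.136 m and x of barrel_1 in the frame of clamp between -0.015 and 0.015 m and z of barrel_1 in the frame of clamp between 0.041 and 0.049 m and angle between the x axis of each of barrel_1, barrel_2, barrel_3 and the x axis of clamp, either way round below 0.15 rad and y of barrel_2 in the frame of clamp between 0.08 and 0.1 m and x of barrel_2 in the frame of clamp between -0.015 and 0.015 m and z of barrel_2 in the frame of clamp between 0.041 and 0.049 m and y of barrel_3 in the frame of clamp between 0.04 and 0.06 m and x of barrel_3 in the frame of clamp between -0.015 and 0.015 m and z of barrel_3 in the frame of clamp between 0.041 and 0.049 m and distance between barrel_1 and barrel_2 below 0.0425 m and distance between barrel_2 and barrel_3 below 0.0425 m and horizontal distance between crank and crank_mat below 0.045 m and z of crank in the frame of crank_mat below 0.012 m and angle between crank's own z axis and vertical below 0.1 rad and linear speed of each of crank, barrel_1, barrel_2, barrel_3 below 0.02 m/s).
It fails at once if the spring pad is pushed in beyond 10.5 mm (bottomed) (value of joint pad above 0.0105 m).
It fails at once if a bystander (bottle, dish, torch, jar, brush, tray) is moved more than 40 mm (distance of any of wash_red, wash_yellow, dish, torch, lens_jar, brush, cap_tray from where it was at the start of the episode above 0.04 m).
It also fails if it takes over 72 s, if anything falls off the work surface, if the arm or the gripper's body presses on something with over 40 N, if the wrist force passes 120 N, or if a joint passes its speed limit or range.

## Robot

A 6-joint arm with a two-finger parallel gripper is mounted at the origin on the work surface. World frame = base frame: x ahead of the robot, y to its left, z up, the work surface at z = 0. Lengths are in m, angles in rad, forces in N, time in s.
With the tool pointing down it reaches from about 0.375 to 0.825 m from the base axis. Payload 5.5 kg.
Tool frame: the origin (TCP) lies at the very end of the fingers, on their centre line; the grasp point (between the pads) lies 19 mm behind it (env.pinch_z is the distance from the TCP to the grasp point, in m); z points along the fingers, y is the direction in which the jaws open and shut (so a half turn about z gives the same grasp; the last joint's range is limited). The gripper opens to 85 mm and grips with 20 to 120 N. Pads are 22 mm wide; open, the fingers measure 114 mm over their backs; the gripper's body (76 mm by 85 mm) begins 54 mm behind the grasp point. The pads swing forward as they close: fully open they stand 13 mm farther back than shut.
Start: joints at [1.285, 0.314, -0.047, 1.21, 0, 1.571], TCP at [0.169, 0.576, 0.231] pointing down, gripper open.
Joint ranges: [-2.67, 2.67], [-0.69, 1.73], [-1.03, 1.25], [-2.08, 2.16], [-1.42, 1.45], [-3.14, 3.14]. Speed limits (rad/s): [2.39, 2.39, 3.01, 3.14, 3.14, 3.14].

## Interface

Orientations are given as a rotation vector (axis times angle).
In Python, from workcell import env gives the robot as it stands.
- The arm moves only by the tool drive_tool, never from a script. Its argument "commands" is a list of rows, each an object with "jaw": the closure, from -1 (fully open) to 1 (shut), so that 0 is half open; "offset": the shift along the tool's x, y, z in m, a list of three; "twist": the turn about the tool's z in rad. A call has exactly 10 rows; each row is the pose to reach, as a shift and turn from the pose commanded when the call began, along the tool's axes at that moment; what a row does not reach only later rows make up. A row lasts 1/12 s, in which the tool goes at most 41.7 mm and 7.16 degrees, less where a joint would pass 70% of its speed; a pose out of reach is approached as far as the arm can. A call with a gripper value outside its range is refused whole. The fingers move at their own pace and stop on an object; the grip force is fixed at half the most. Time passes only in rows, so rows that repeat a pose let the fingers close, or fill a call up. It gives the time, the measured TCP pose, the force and the opening at its end, in the units of the state.
- env.read_state(): the state, without advancing time (a new reading comes with each control period).
- env.snapshot(name): name is "scene" or "top"; returns a dict with "frame" (384x512x3 uint8, red, green, blue), "mtx" (3x3 intrinsics, pixels), "cam_to_world" (4x4, takes a point from camera to world coordinates). Camera axes: x right, y down, z forward; pixel columns grow to the right and rows downward; lengths in m; the calibration is good to about 2 mm. A picture is of the moment at which its call begins. There is no depth.
- env.job_done(): hands the job in, once; it reports no verdict.
The state is a dict: "clock": time; "joints": joint angles; "joint_velocities": joint speeds; "joint_efforts": joint torques, N m; "position": TCP position; "eef_rot": TCP orientation; "ft_force": force on the tool from outside, world axes, zero at the start; "ft_torque": the same for the moment, N m; "opening": opening from 0.0 (shut) to 1.0 (fully open).
Only numpy, scipy, OpenCV 4.12 (cv2) and the standard library are available. Lean on these libraries where they do the work, as an engineer would, in place of code of your own. Each camera call takes 0.05 s, during which the arm holds its last target.

## Working session

There is one attempt and no reset: what is moved stays moved. The work goes in short steps, Python scripts to look and compute and a tool call to move; the robot and the scene stay as the last step left them, time stands still between calls to the robot, and variables do not carry over. Pictures are saved under pics/ and viewed, and the job is handed in when it is done.

Besides the shell and the picture viewer there is one more tool, called in YAML: its name, and indented under it one key for each argument. drive_tool: Moves the arm, as the interface text tells. Its arguments: {"type":"object","properties":{"commands":{"type":"array"}},"required":["commands"]}

```bash
ls; mkdir -p pics; python3 - <<'E'
from workcell import env
import cv2,numpy as np
print(env.read_state()); print(env.pinch_z)
for n in("scene","top"):
    s=env.snapshot(n); cv2.imwrite(f"pics/{n}0.png",cv2.resize(s["frame"][:,:,::-1],None,fx=1.5,fy=1.5,interpolation=cv2.INTER_CUBIC)); cv2.imwrite(f"{n}0_raw.png",s["frame"][:,:,::-1])
    np.savez(f"{n}0.npz",**s)
    print(n,s["mtx"],s["cam_to_world"])
E
```

```text
pics
{'clock': 0.0, 'joints': array([ 1.28499635e+00,  3.14217902e-01, -4.80744563e-02,  1.21016999e+00,
       -2.19915818e-05,  1.57081628e+00]), 'joint_velocities': array([ 0.00131376, -0.00168818, -0.00080036, -0.00061004, -0.00025102,
       -0.00017564]), 'joint_efforts': array([-2.04662872e-03, -5.39592040e+01,  3.39751661e+01,  1.90563756e-02,
       -2.57916590e-04,  9.36227949e-07]), 'position': array([0.16900339, 0.57511996, 0.23044144]), 'eef_rot': array([-4.47407364e-01, -3.10935210e+00,  2.59504604e-03]), 'ft_force': array([ 0.05595577,  0.50275613, -0.2865265 ]), 'ft_torque': array([ 0.05664826, -0.02167059,  0.01553444]), 'opening': 1.0023910383412666}
0.0187
scene [[436.72148745   0.         251.14808692]
 [  0.         436.72148745 191.77632818]
 [  0.           0.           1.        ]] [[ 0.64576718  0.55713001 -0.52210238  1.12835182]
 [ 0.76351357 -0.46613724  0.44694865 -0.50558139]
 [ 0.00563714 -0.68725703 -0.72639246  0.89748725]
 [ 0.          0.          0.          1.        ]]
top [[422.16067675   0.         252.23441401]
 [  0.         422.16067675 191.60185881]
 [  0.           0.           1.        ]] [[ 0.02283526 -0.99676534  0.07705457  0.46982772]
 [-0.99968176 -0.02359249 -0.00893111 -0.00258703]
 [ 0.01072013 -0.0768261  -0.99698687  1.28344245]
 [ 0.          0.          0.          1.        ]]
```

View pics/scene0.png

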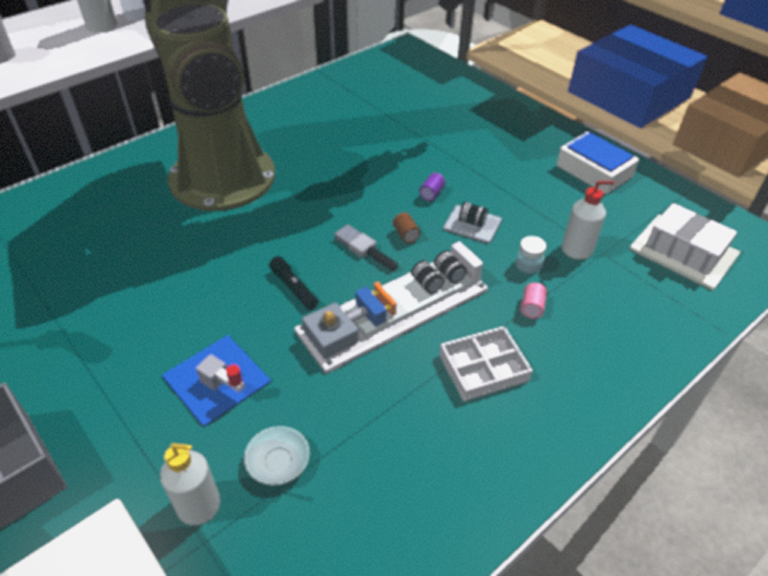

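View pics/top0.png

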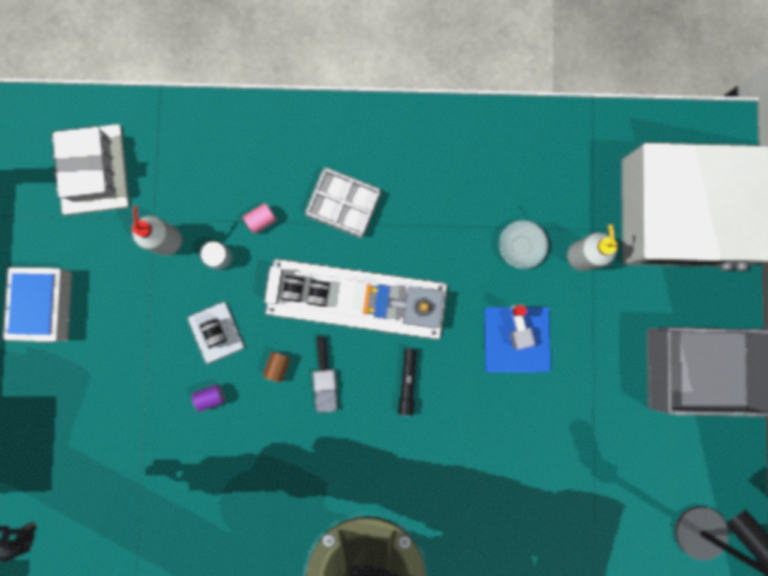

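Candidates for barrel_3 (top view, 1.5x picture):
- black with silver rings, in the grey nest: (213,332), which matches the description
- brown look-alike: (277,366)
- purple look-alike: (207,398)
- pink look-alike: (259,217)
- barrel_1 and barrel_2, already on the clamp: (292,288) and (318,291)

I'll check the choice in a close crop.

```bash
python3 - <<'E'
import cv2,numpy as np
t=cv2.imread("top0_raw.png"); s=cv2.imread("scene0_raw.png")
def crop(im,x0,y0,x1,y1,f,name):
    c=cv2.resize(im[y0:y1,x0:x1],None,fx=f,fy=f,interpolation=cv2.INTER_CUBIC); cv2.imwrite(name,c)
crop(t,115,165,305,285,4,"pics/c_top_a.png")
crop(t,310,190,380,260,8,"pics/c_top_b.png")
crop(s,190,110,340,250,5,"pics/c_sc_a.png")
E
```

```text
(no output)
```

View pics/c_top_a.png

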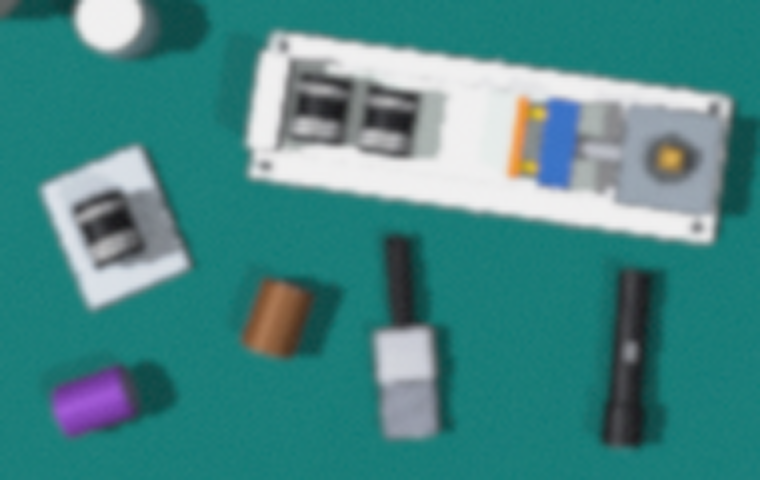

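View pics/c_top_b.png

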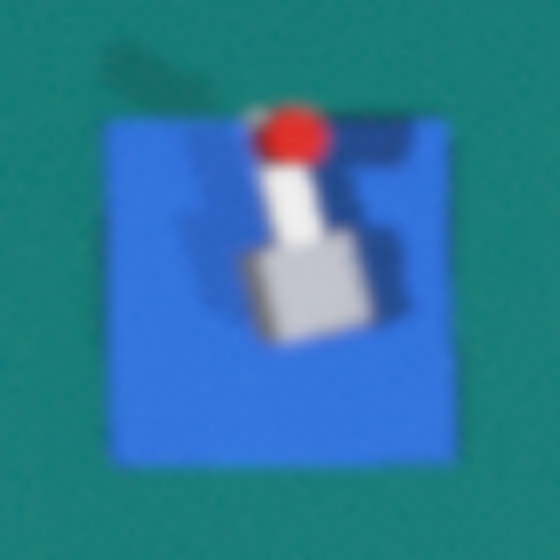

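View pics/c_sc_a.png

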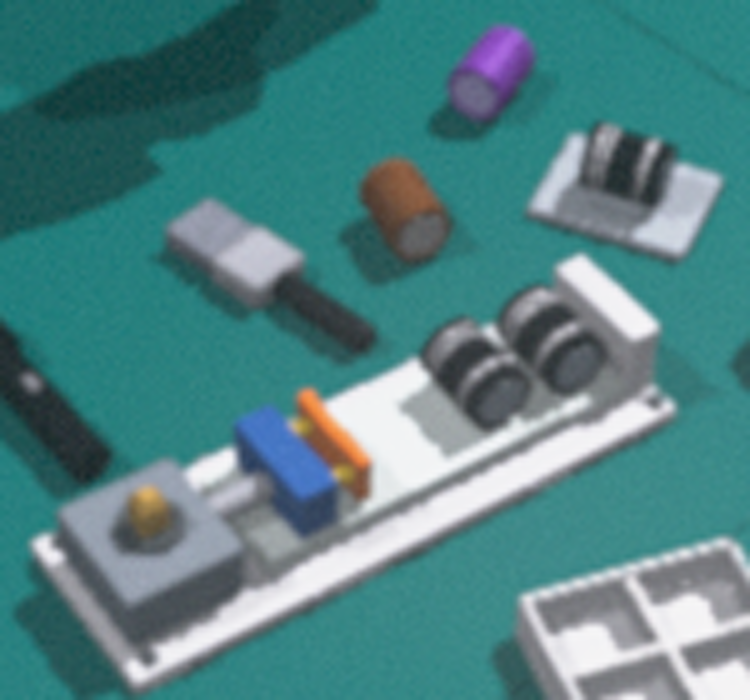

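```bash
cat > h.py <<'E'
import cv2,numpy as np
def load(n,k=0):
    d=np.load(f"{n}{k}.npz"); return d["frame"][:,:,::-1].copy(),d["mtx"],d["cam_to_world"]
def ray(px,K,T):
    px=np.atleast_2d(np.asarray(px,float)); d=np.c_[(px[:,0]-K[0,2])/K[0,0],(px[:,1]-K[1,2])/K[1,1],np.ones(len(px))]
    return T[:3,3],d@T[:3,:3].T
def onz(px,z,K,T):
    o,d=ray(px,K,T); return o+d*((z-o[2])/d[:,2])[:,None]
def proj(P,K,T):
    P=np.atleast_2d(P); c=(P-T[:3,3])@T[:3,:3]; return (c[:,:2]/c[:,2:])@np.diag([K[0,0],K[1,1]])+K[:2,2]
def tri(p1,c1,p2,c2):
    A=np.zeros((3,3));b=np.zeros(3)
    for p,c in((p1,c1),(p2,c2)):
        o,d=ray(p,*c); d=d[0]/np.linalg.norm(d[0]); M=np.eye(3)-np.outer(d,d); A+=M;b+=M@o
    return np.linalg.solve(A,b)
def hsvm(im,lo,hi,roi=None):
    m=cv2.inRange(cv2.cvtColor(im,cv2.COLOR_BGR2HSV),np.array(lo),np.array(hi))
    if roi: 
        z=np.zeros_like(m); x0,y0,x1,y1=roi; z[y0:y1,x0:x1]=m[y0:y1,x0:x1]; m=z
    return m
def big(m):
    cs,_=cv2.findContours(m,cv2.RETR_EXTERNAL,cv2.CHAIN_APPROX_NONE); return max(cs,key=cv2.contourArea)
def cen(m):
    M=cv2.moments(big(m)); return np.array([M["m10"]/M["m00"],M["m01"]/M["m00"]])
E
python3 - <<'E'
from h import *
t,Kt,Tt=load("top"); s,Ks,Ts=load("scene")
g=cv2.cvtColor(t,cv2.COLOR_BGR2HSV)
# clamp: non-teal
teal=hsvm(t,(75,120,40),(100,255,255))
m=cv2.bitwise_not(teal); r=np.zeros_like(m); r[168:232,170:302]=m[168:232,170:302]
c=big(r); print("clamp rect",cv2.minAreaRect(c),cv2.contourArea(c))
b=cv2.boxPoints(cv2.minAreaRect(c)); print(b, onz(b,.012,Kt,Tt).round(4).tolist())
bolts=np.array([[281,45],[265,165],[714,107],[696,228]])/4+[115,165]-0.375
W=onz(bolts,.012,Kt,Tt); print("bolts",W.round(4).tolist(),W.mean(0), np.linalg.norm(W[0]-W[2]),np.linalg.norm(W[1]-W[3]))
# mat
mm=hsvm(t,(105,120,60),(120,255,255),(310,190,380,260)); c=big(mm); rc=cv2.minAreaRect(c); print("mat",rc,onz(cv2.boxPoints(rc),.006,Kt,Tt).round(4).tolist(),onz([rc[0]],.006,Kt,Tt))
# red knob top
rm=hsvm(t,(0,150,80),(8,255,255),(330,195,360,215)); p=cen(rm); print("knob top px",p,onz([p],.073,Kt,Tt))
rm2=hsvm(s,(0,150,80),(8,255,255),(140,230,175,265)); q=cen(rm2); print(q,tri(p,(Kt,Tt),q,(Ks,Ts)))
# hub
hm=hsvm(t,(0,0,100),(180,70,255),(335,212,362,240)); c=big(hm); rc=cv2.minAreaRect(c); print("hub",rc)
# brass
bt=hsvm(t,(10,90,80),(30,255,255),(270,190,295,215)); p=cen(bt); bs=hsvm(s,(10,90,80),(30,255,255),(210,200,232,225)); q=cen(bs)
print("brass",p,q,tri(p,(Kt,Tt),q,(Ks,Ts)),cv2.minAreaRect(big(bt)))
# orange pad
ot=hsvm(t,(5,150,100),(18,255,255),(235,180,255,215)); print("orange",cv2.minAreaRect(big(ot)))
ob=cv2.boxPoints(cv2.minAreaRect(big(ot))); print(onz(ob,.06,Kt,Tt).round(4).tolist())
# nest
r=np.zeros_like(m); r[198:245,122:165]=m[198:245,122:165]; rc=cv2.minAreaRect(big(r)); print("nest",rc,onz([rc[0]],.008,Kt,Tt), onz(cv2.boxPoints(rc),.008,Kt,Tt).round(4).tolist())
# barrels dark
E
```

```text
clamp rect ((236.3525848388672, 198.66705322265625), (121.08280944824219, 39.68682098388672), 8.246320724487305) 4559.5
[[173.59103 209.6219 ]
 [179.28326 170.34541]
 [299.11414 187.7122 ]
 [293.4219  226.9887 ]] [[0.5082, 0.221, 0.012], [0.6274, 0.2083, 0.012], [0.5833, -0.1556, 0.012], [0.4644, -0.1401, 0.012]]
bolts [[0.611, 0.1908, 0.012], [0.52, 0.1996, 0.012], [0.5717, -0.1376, 0.012], [0.4802, -0.1255, 0.012]] [0.54570044 0.03183761 0.012     ] 0.33071566323097534 0.32749152399981857
mat ((344.5, 226.0), (42.0, 43.0), 90.0) [[0.5329, -0.2296, 0.006], [0.5359, -0.3603, 0.006], [0.4093, -0.3606, 0.006], [0.4064, -0.2308, 0.006]] [[ 0.47088417 -0.29529051  0.006     ]]
knob top px [345.83760684 206.52991453] [[ 0.52671445 -0.28345716  0.073     ]]
[154.33333333 246.66666667] [ 0.52644836 -0.28359572  0.07397044]
hub ((348.0, 221.5), (19.0, 14.0), 90.0)
brass [282.32592593 204.2962963 ] [219.11442786 211.48756219] [ 0.52994018 -0.10032977  0.06537017] ((282.0, 204.5), (5.0, 6.0), 90.0)
orange ((244.46243286132812, 198.9942169189453), (1.5205719470977783, 16.270118713378906), 8.746161460876465)
[[0.5192, 0.0137, 0.06], [0.5661, 0.0077, 0.06], [0.5655, 0.0033, 0.06], [0.5186, 0.0093, 0.06]]
nest ((143.37721252441406, 221.34466552734375), (35.62730026245117, 29.480915069580078), 67.61986541748047) [[0.47102107 0.31105968 0.008     ]] [[0.5022, 0.3737, 0.008], [0.5379, 0.2933, 0.008], [0.4399, 0.2486, 0.008], [0.4047, 0.3287, 0.008]]
```

```bash
python3 - <<'E'
from h import *
t,Kt,Tt=load("top"); s,Ks,Ts=load("scene")
a=cv2.resize(t[200:245,122:167],None,fx=8,fy=8,interpolation=cv2.INTER_CUBIC)
b=cv2.resize(t[175:215,178:230],None,fx=8,fy=8,interpolation=cv2.INTER_CUBIC)
c=cv2.resize(s[125:180,285:340],None,fx=8,fy=8,interpolation=cv2.INTER_CUBIC)
o=np.zeros((440,360+416,3),np.uint8); o[:360,:360]=a;o[:320,360:]=b
cv2.imwrite("pics/barrels.png",o); cv2.imwrite("pics/b3s.png",c)
E
```

```text
(no output)
```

View pics/barrels.png

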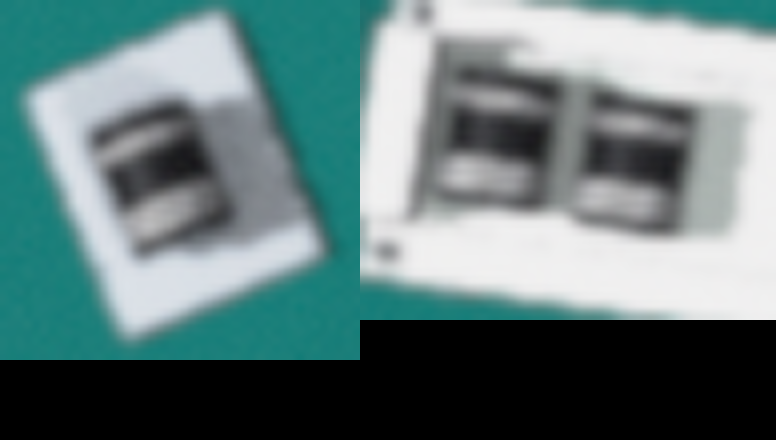

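View pics/b3s.png

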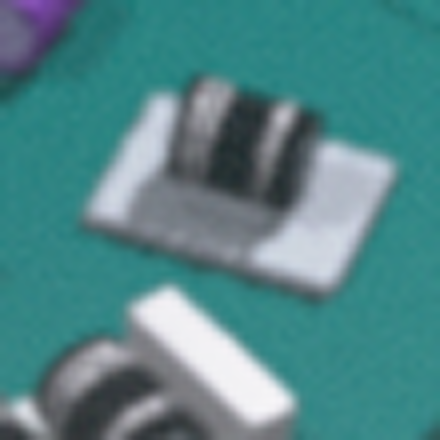

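```bash
python3 - <<'E'
from h import *
t,Kt,Tt=load("top"); s,Ks,Ts=load("scene")
f=lambda P,o:np.array(P,float)/8+o-0.4375
p3=f([(88,130),(185,97),(235,222),(138,257)],(122,200))
w=onz(p3,.028,Kt,Tt); print("b3",w.round(4).tolist(),w.mean(0), np.degrees(np.arctan2(*( (w[1]+w[0]-w[2]-w[3])[[1,0]]))))
cc=np.array([.5457,.0318]); th=-.1205; X=np.array([np.cos(th),np.sin(th)]);Y=np.array([-np.sin(th),np.cos(th)])
for n,P in(("b1",[(450,70),(562,78),(548,208),(437,195)]),("b2",[(590,92),(698,103),(682,232),(573,220)])):
    w=onz(f(np.array(P)-[360,0],(178,175)),.045,Kt,Tt); m=w.mean(0)[:2]-cc; print(n,w.mean(0),"clamp",m@X,m@Y,[((q[:2]-cc)@X,(q[:2]-cc)@Y) for q in w])
# hub top square corners (8x crop at 310,190), z=.037+.006
hp=np.array([(243,258),(350,230),(375,320),(278,345)],float)/8+(310,190)-.4375
hp2=np.array([(262,250),(352,230),(375,320),(280,343)],float)/8+(310,190)-.4375
for h in(hp,hp2):
    w=onz(h,.043,Kt,Tt); print("hub",w.round(4).tolist(),w.mean(0))
print("scene proj of things",proj([[.5295,-.1022,.054],[.5295,-.1022,.076]],Ks,Ts),proj([[.5295,-.1022,.054],[.5295,-.1022,.076]],Kt,Tt))
c=cv2.resize(s[225:270,115:180],None,fx=10,fy=10,interpolation=cv2.INTER_CUBIC);cv2.imwrite("pics/crank_s.png",c)
a=cv2.resize(t[188:220,262:302],None,fx=10,fy=10,interpolation=cv2.INTER_CUBIC)
b=cv2.resize(s[195:231,200:240],None,fx=10,fy=10,interpolation=cv2.INTER_CUBIC)
o=np.zeros((360,800,3),np.uint8);o[:320,:400]=a;o[:,400:]=b;cv2.imwrite("pics/shaft.png",o)
E
```

```text
b3 [[0.4866, 0.3388, 0.028], [0.4996, 0.3035, 0.028], [0.4539, 0.2831, 0.028], [0.4403, 0.3183, 0.028]] [0.47010028 0.31091004 0.028     ] 23.93527098193678
b1 [0.56106846 0.15451599 0.045     ] clamp 0.0005054991144657061 0.1236735555515288 [(np.float64(0.02256797096942017), np.float64(0.1453997424154208)), (np.float64(0.02556537576200381), np.float64(0.10423869677271508)), (np.float64(-0.02249907958285984), np.float64(0.10204819938889267)), (np.float64(-0.023612270690701306), np.float64(0.1430075836290866))]
b2 [0.55341874 0.10418062 0.045     ] clamp -0.0010379999970519074 0.07278362182781327 [(np.float64(0.02193391349401218), np.float64(0.09327651670631189)), (np.float64(0.023624428466512297), np.float64(0.05339888350488768)), (np.float64(-0.02416979623932672), np.float64(0.05214116281726834)), (np.float64(-0.025540545709405286), np.float64(0.0923179242827852))]
hub [[0.4828, -0.2733, 0.043], [0.494, -0.3126, 0.043], [0.4612, -0.322, 0.043], [0.4513, -0.2864, 0.043]] [ 0.47232875 -0.29857863  0.043     ]
hub [[0.4859, -0.2803, 0.043], [0.494, -0.3134, 0.043], [0.4612, -0.322, 0.043], [0.452, -0.2871, 0.043]] [ 0.47329242 -0.3006885   0.043     ]
scene proj of things [[218.17184333 214.69480989]
 [217.73793377 208.9712438 ]] [[282.32683486 204.39949764]
 [282.95497272 204.04158125]]
```

View pics/crank_s.png

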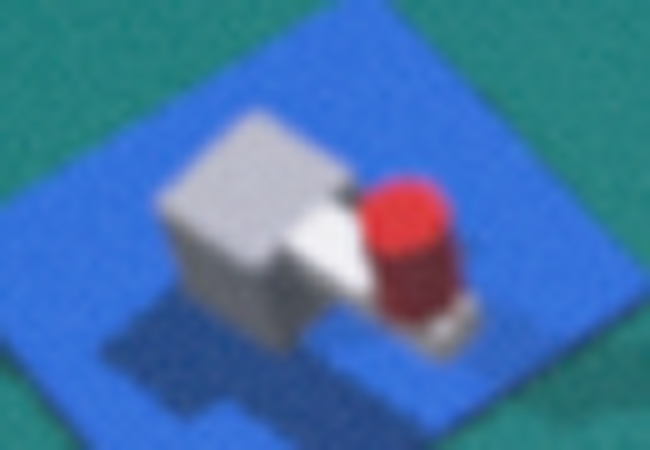

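View pics/shaft.png

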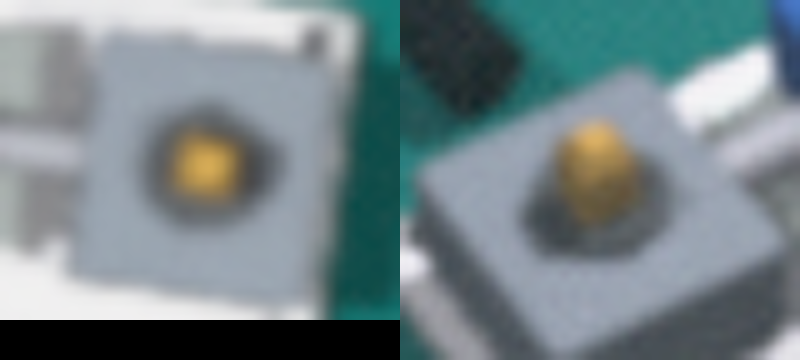

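```bash
cat >> h.py <<'E'
def go(x,y,z,psi_deg):
    from workcell import env; from scipy.spatial.transform import Rotation as R
    st=env.read_state(); Rm=R.from_rotvec(st["eef_rot"]).as_matrix(); p=st["position"]
    psi=np.degrees(np.arctan2(Rm[1,1],Rm[0,1])); off=Rm.T@(np.array([x,y,z])-p)
    tw=(psi-psi_deg+180)%360-180
    print("t %.2f pos %s psi %.2f q6 %.2f F %s T %s op %.3f | OFF %s TWIST %.4f (q6 after ~%.2f)"%(st["clock"],p.round(4),psi,st["joints"][5],st["ft_force"].round(1),st["ft_torque"].round(2),st["opening"],off.round(4).tolist(),np.radians(tw),np.arctan2(y,x)+np.pi/2-np.radians(psi-tw)))
E
python3 - <<'E'
from h import *
from workcell import env
go(.470,.311,.12,24.3)
fs=[env.snapshot("top")["frame"].astype(float) for _ in range(4)]; gs=[env.snapshot("scene")["frame"].astype(float) for _ in range(4)]
f=np.mean(fs,0);g=np.mean(gs,0); np.savez("avg.npz",f=f,g=g)
t,Kt,Tt=load("top"); s,Ks,Ts=load("scene")
# brassness R-B
for im,roi,n in((f,(270,192,296,216),"top"),(g,(208,200,232,224),"scene")):
    x0,y0,x1,y1=roi; b=(im[...,0]-im[...,2])[y0:y1,x0:x1]; u=cv2.resize(b,None,fx=16,fy=16,interpolation=cv2.INTER_CUBIC)
    for fr in(.3,.45,.6,.75):
        m=(u>fr*u.max()).astype(np.uint8); rc=cv2.minAreaRect(big(m)); print(n,fr,np.array(rc[0])/16+[x0,y0]-.47,np.array(rc[1])/16,rc[2])
    cv2.imwrite(f"pics/br_{n}.png",np.clip(u/u.max()*255,0,255).astype(np.uint8))
# scene hub corners
h=np.array([(258,105),(352,168),(262,265),(158,200)],float)/10+(115,225)-.45
w=onz(h,.043,Ks,Ts); print(w.round(4).tolist(),w.mean(0))
E
```

```text
t 0.10 pos [0.169  0.5752 0.2305] psi 73.63 q6 1.57 F [-0.4 -0.3 -0.1] T [-0.05  0.    0.06] op 0.999 | OFF [-0.3633, -0.1684, 0.1108] TWIST 0.8609 (q6 after ~1.73)
top 0.3 [282.18985489 204.16821983] [6.61891842 6.16540051] 11.309932708740234
top 0.45 [282.17889717 204.21566227] [5.80569601 5.4418931 ] 14.03624439239502
top 0.6 [282.23175076 204.18600109] [4.93612051 4.61748123] 10.30484676361084
top 0.75 [282.16376617 204.13861397] [3.98933911 3.78918219] 6.34019136428833
scene 0.3 [219.14878014 211.19919327] [8.37390232 7.26866722] 59.34933090209961
scene 0.45 [219.02149513 210.03166416] [5.81663322 5.8574276 ] 67.61986541748047
scene 0.6 [219.09024742 209.63645485] [4.5736289  4.54141998] 66.37062072753906
scene 0.75 [219.04634598 209.11076859] [2.87236452 3.53015804] 74.74488067626953
[[0.4512, -0.2833, 0.043], [0.4827, -0.2757, 0.043], [0.4938, -0.3072, 0.043], [0.461, -0.3165, 0.043]] [ 0.47218218 -0.29566745  0.043     ]
```

View pics/br_top.png

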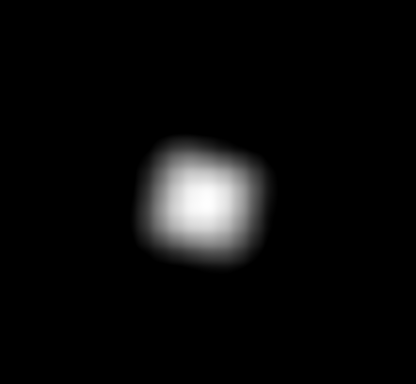

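View pics/br_scene.png

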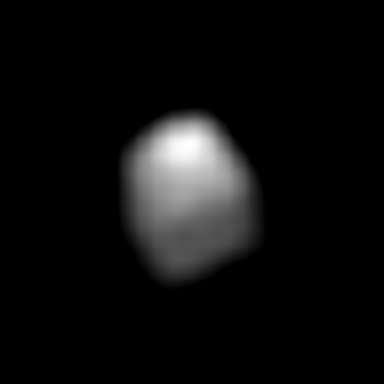

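Close crops confirm it: black with silver rings, lying in the nest. The axis is at about (0.470, 0.311) with yaw about 24°. Moving over it now.

drive_tool:
  commands:
    - {"jaw": -1,"offset": [-0.036,-0.017,0.011],"twist": 0.09}
    - {"jaw": -1,"offset": [-0.073,-0.034,0.022],"twist": 0.18}
    - {"jaw": -1,"offset": [-0.109,-0.051,0.033],"twist": 0.27}
    - {"jaw": -1,"offset": [-0.146,-0.068,0.044],"twist": 0.36}
    - {"jaw": -1,"offset": [-0.182,-0.085,0.055],"twist": 0.45}
    - {"jaw": -1,"offset": [-0.218,-0.101,0.066],"twist": 0.54}
    - {"jaw": -1,"offset": [-0.255,-0.118,0.077],"twist": 0.63}
    - {"jaw": -1,"offset": [-0.291,-0.135,0.089],"twist": 0.72}
    - {"jaw": -1,"offset": [-0.328,-0.152,0.1],"twist": 0.8}
    - {"jaw": -1,"offset": [-0.3633,-0.1684,0.1108],"twist": 0.861}

```text
clock: 1.33
position: [0.4716, 0.3102, 0.1202]
eef_rot: [1.709, 2.636, 0.001]
ft_force: [0.4, 1.3, -0.5]
opening: 1.004
```

```bash
python3 - <<'E'
from h import *
from workcell import env
go(.470,.311,.011,24.3)
for n in("top","scene"):
    d=env.snapshot(n);np.savez(f"{n}1.npz",**d);cv2.imwrite(f"pics/{n}1.png",cv2.resize(d["frame"][:,:,::-1],None,fx=1.5,fy=1.5))
E
```

```text
t 1.33 pos [0.4716 0.3102 0.1202] psi 24.07 q6 1.73 F [ 0.4  1.3 -0.5] T [ 0.08 -0.01  0.02] op 1.004 | OFF [0.0014, -0.0012, 0.1092] TWIST -0.0041 (q6 after ~1.73)
```

View pics/scene1.png

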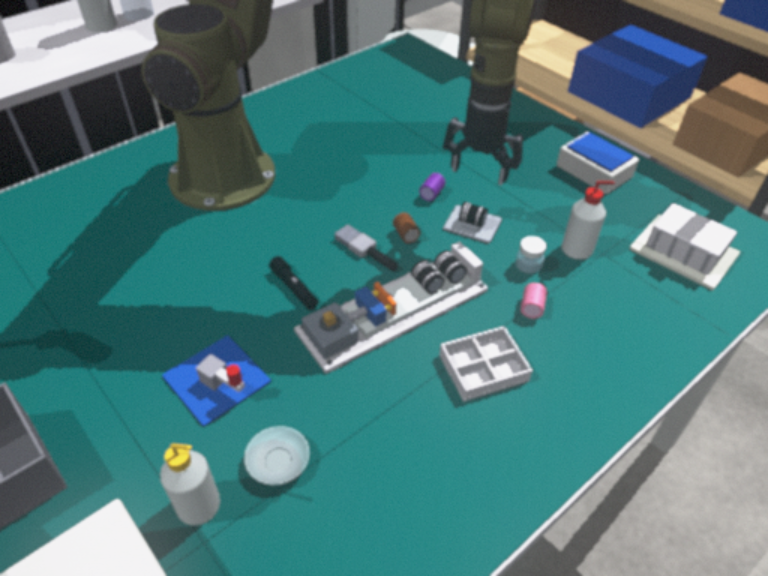

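View pics/top1.png

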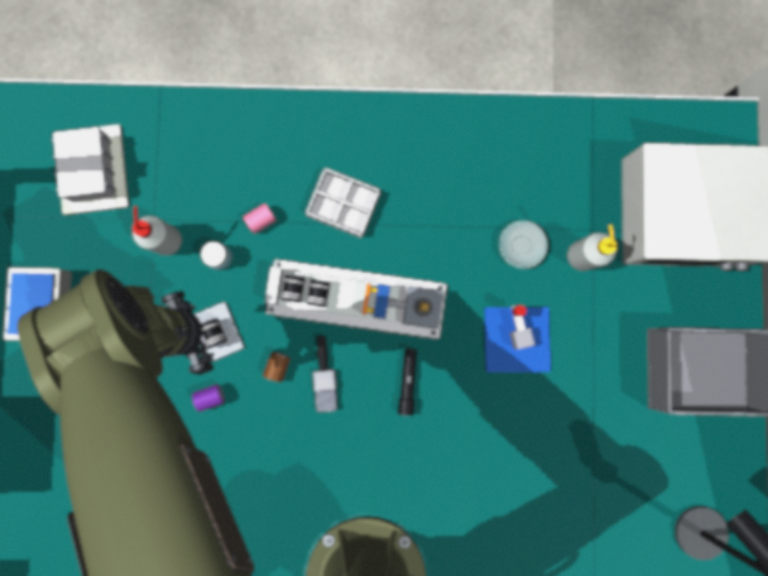

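```bash
python3 - <<'E'
from h import *
for n in("top","scene"):
    t,K,T=load(n,1); print(n,proj([[.4716,.3102,.1202],[.4716,.3102,.30]],K,T)*1.5)
t,K,T=load("top",1); cv2.imwrite("pics/a.png",cv2.resize(t[180:260,80:180],None,fx=7,fy=7,interpolation=cv2.INTER_CUBIC))
E
python3 -c "
from workcell import env; print(env.read_state()['joints'],env.read_state()['clock'])"
```

```text
top [[200.4232027  331.30595015]
 [169.0529037  330.40888959]]
scene [[476.81345813 178.51184037]
 [488.84697181  95.11064747]]
[ 0.57719096  0.31799515 -0.30675628  0.94759957 -0.00200499  1.73193743] 1.4333
```

View pics/a.png

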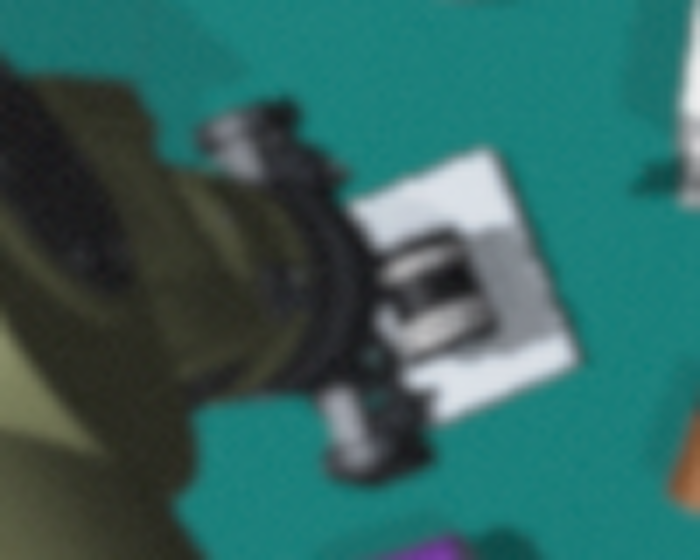

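drive_tool:
  commands:
    - {"jaw": -1,"offset": [0.0014,-0.001,0.03],"twist": 0}
    - {"jaw": -1,"offset": [0.0014,-0.001,0.055],"twist": 0}
    - {"jaw": -1,"offset": [0.0014,-0.001,0.075],"twist": 0}
    - {"jaw": -1,"offset": [0.0014,-0.001,0.09],"twist": 0}
    - {"jaw": -1,"offset": [0.0014,-0.001,0.1],"twist": 0}
    - {"jaw": -1,"offset": [0.0014,-0.001,0.106],"twist": 0}
    - {"jaw": -1,"offset": [0.0014,-0.001,0.109],"twist": 0}
    - {"jaw": 0.2,"offset": [0.0014,-0.001,0.109],"twist": 0}
    - {"jaw": 1,"offset": [0.0014,-0.001,0.109],"twist": 0}
    - {"jaw": 1,"offset": [0.0014,-0.001,0.109],"twist": 0}

```text
clock: 2.27
position: [0.4695, 0.3131, 0.0125]
eef_rot: [1.704, 2.639, 0.003]
ft_force: [1.1, 0.1, 1.1]
opening: 0.603
```

drive_tool:
  commands:
    - {"jaw": 1,"offset": [0,0,0],"twist": 0}
    - {"jaw": 1,"offset": [0,0,0],"twist": 0}
    - {"jaw": 1,"offset": [0,0,0],"twist": 0}
    - {"jaw": 1,"offset": [0,0,-0.01],"twist": 0}
    - {"jaw": 1,"offset": [0,0,-0.025],"twist": 0}
    - {"jaw": 1,"offset": [0,0,-0.045],"twist": 0}
    - {"jaw": 1,"offset": [0,0,-0.07],"twist": 0}
    - {"jaw": 1,"offset": [0,0,-0.095],"twist": 0}
    - {"jaw": 1,"offset": [0,0,-0.11],"twist": 0}
    - {"jaw": 1,"offset": [0,0,-0.12],"twist": 0}

```text
clock: 3.1
position: [0.4696, 0.3131, 0.1343]
eef_rot: [1.704, 2.638, 0.004]
ft_force: [0.1, 0.9, -1.6]
opening: 0.582
```

```bash
python3 - <<'E'
from h import *
from workcell import env
cc=np.array([.5457,.0318]); th=-.1205; X=np.array([np.cos(th),np.sin(th)]);Y=np.array([-np.sin(th),np.cos(th)])
w=cc+Y*.016; print(w)
go(*w,.13,-6.9)
for n in("top","scene"):
    d=env.snapshot(n);np.savez(f"{n}2.npz",**d);cv2.imwrite(f"pics/{n}2.png",cv2.resize(d["frame"][60:260,80:400,::-1],None,fx=2.4,fy=2.4))
E
```

```text
[0.54762334 0.04768398]
t 3.10 pos [0.4696 0.3131 0.1343] psi 24.29 q6 1.73 F [ 0.1  0.9 -1.6] T [ 0.03  0.02 -0.  ] op 0.582 | OFF [-0.274, -0.0381, 0.004] TWIST 0.5444 (q6 after ~1.78)
```

View pics/scene2.png

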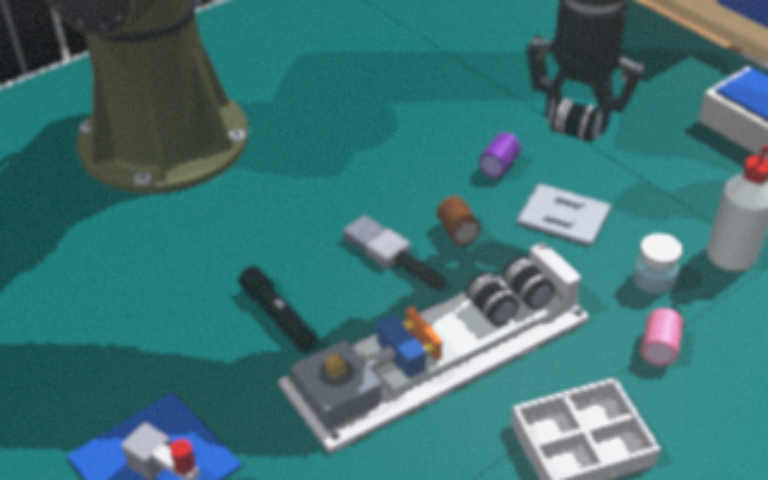

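drive_tool:
  commands:
    - {"jaw": 1,"offset": [-0.02,-0.003,0],"twist": 0.05}
    - {"jaw": 1,"offset": [-0.055,-0.007,0],"twist": 0.11}
    - {"jaw": 1,"offset": [-0.093,-0.013,0],"twist": 0.18}
    - {"jaw": 1,"offset": [-0.13,-0.018,0],"twist": 0.26}
    - {"jaw": 1,"offset": [-0.168,-0.023,0],"twist": 0.34}
    - {"jaw": 1,"offset": [-0.205,-0.029,0],"twist": 0.42}
    - {"jaw": 1,"offset": [-0.24,-0.033,0],"twist": 0.49}
    - {"jaw": 1,"offset": [-0.262,-0.036,0],"twist": 0.53}
    - {"jaw": 1,"offset": [-0.274,-0.038,0.004],"twist": 0.544}
    - {"jaw": 1,"offset": [-0.274,-0.038,0.004],"twist": 0.544}

```text
clock: 4.03
position: [0.5461, 0.0449, 0.1256]
eef_rot: [-2.353, -2.08, 0.004]
ft_force: [-0.2, -0.3, -1.3]
opening: 0.579
```

```bash
python3 - <<'E'
from h import *
from workcell import env
go(.5476,.0477,.0305,-6.9)
for n in("top","scene"):
    d=env.snapshot(n);np.savez(f"{n}3.npz",**d);cv2.imwrite(f"pics/{n}3.png",cv2.resize(d["frame"][110:260,170:350,::-1],None,fx=4,fy=4,interpolation=cv2.INTER_CUBIC))
E
```

```text
t 4.03 pos [0.5461 0.0449 0.1256] psi -7.06 q6 1.78 F [-0.2 -0.3 -1.3] T [ 0.02  0.07 -0.04] op 0.579 | OFF [0.0031, 0.0014, 0.0951] TWIST -0.0028 (q6 after ~1.78)
```

View pics/scene3.png

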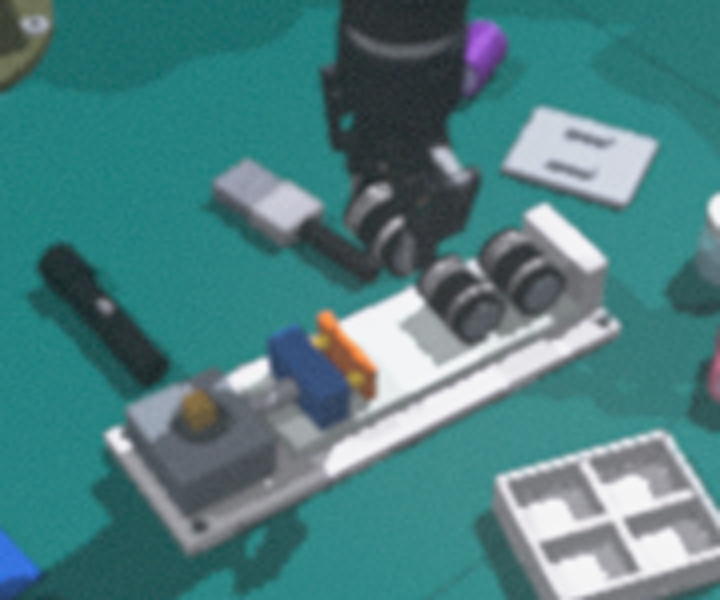

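View pics/top3.png

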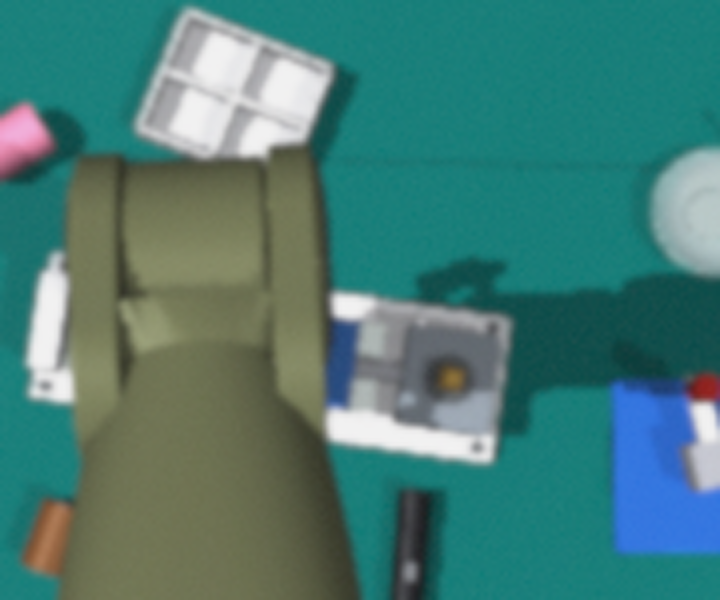

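drive_tool:
  commands:
    - {"jaw": 1,"offset": [0.003,0.0014,0.012],"twist": -0.003}
    - {"jaw": 1,"offset": [0.003,0.0014,0.027],"twist": -0.003}
    - {"jaw": 1,"offset": [0.003,0.0014,0.042],"twist": -0.003}
    - {"jaw": 1,"offset": [0.003,0.0014,0.055],"twist": -0.003}
    - {"jaw": 1,"offset": [0.003,0.0014,0.066],"twist": -0.003}
    - {"jaw": 1,"offset": [0.003,0.0014,0.076],"twist": -0.003}
    - {"jaw": 1,"offset": [0.003,0.0014,0.083],"twist": -0.003}
    - {"jaw": 1,"offset": [0.003,0.0014,0.088],"twist": -0.003}
    - {"jaw": 1,"offset": [0.003,0.0014,0.09],"twist": -0.003}
    - {"jaw": 1,"offset": [0.003,0.0014,0.09],"twist": -0.003}

```text
clock: 4.97
position: [0.5485, 0.0501, 0.0372]
eef_rot: [-2.347, -2.088, 0.0]
ft_force: [-0.2, -0.5, -1.2]
opening: 0.574
```

```bash
python3 - <<'E'
from h import *
from workcell import env
go(.5476,.0477,.0305,-6.9)
for n in("scene",):
    d=env.snapshot(n);np.savez(f"{n}4.npz",**d);cv2.imwrite(f"pics/{n}4.png",cv2.resize(d["frame"][110:260,170:350,::-1],None,fx=4,fy=4,interpolation=cv2.INTER_CUBIC))
E
```

```text
t 4.97 pos [0.5485 0.0501 0.0372] psi -6.69 q6 1.78 F [-0.2 -0.5 -1.2] T [-0.01  0.    0.02] op 0.574 | OFF [-0.0025, -0.0006, 0.0067] TWIST 0.0036 (q6 after ~1.78)
```

View pics/scene4.png

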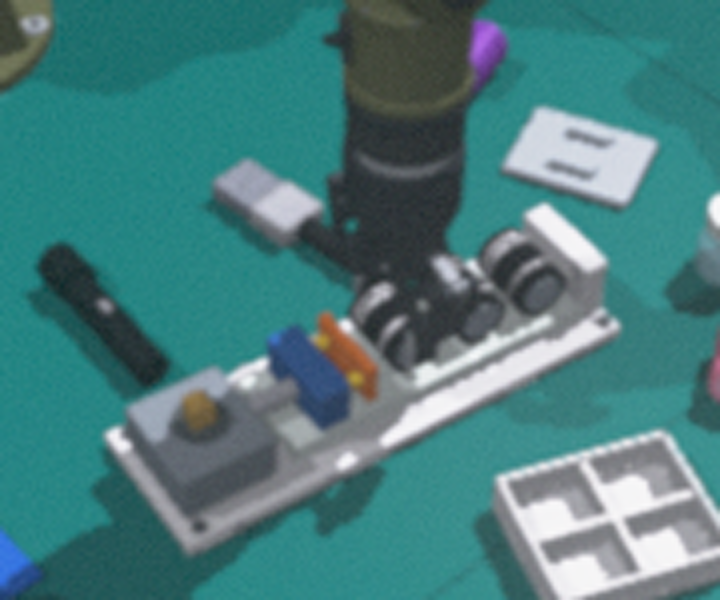

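drive_tool:
  commands:
    - {"jaw": 1,"offset": [0,0,0.002],"twist": 0}
    - {"jaw": 1,"offset": [0,0,0.004],"twist": 0}
    - {"jaw": 1,"offset": [0,0,0.006],"twist": 0}
    - {"jaw": 1,"offset": [0,0,0.007],"twist": 0}
    - {"jaw": 1,"offset": [0,0,0.007],"twist": 0}
    - {"jaw": 0.0,"offset": [0,0,0.007],"twist": 0}
    - {"jaw": -0.5,"offset": [0,0,0.007],"twist": 0}
    - {"jaw": -0.8,"offset": [0,0,0.007],"twist": 0}
    - {"jaw": -0.8,"offset": [0,0,0.007],"twist": 0}
    - {"jaw": -0.8,"offset": [0,0,0.007],"twist": 0}

```text
clock: 5.85
position: [0.5488, 0.05, 0.0307]
eef_rot: [2.347, 2.088, 0.001]
ft_force: [-0.3, -0.1, -2.1]
opening: 0.898
```

drive_tool:
  commands:
    - {"jaw": -0.8,"offset": [0,0,0],"twist": 0}
    - {"jaw": -0.8,"offset": [0,0,0],"twist": 0}
    - {"jaw": -0.8,"offset": [0,0,-0.01],"twist": 0}
    - {"jaw": -0.8,"offset": [0,0,-0.025],"twist": 0}
    - {"jaw": -0.8,"offset": [0,0,-0.045],"twist": 0}
    - {"jaw": -0.8,"offset": [0,0,-0.07],"twist": 0}
    - {"jaw": -0.8,"offset": [0,0,-0.1],"twist": 0}
    - {"jaw": -0.8,"offset": [0,0,-0.125],"twist": 0}
    - {"jaw": -1,"offset": [0,0,-0.14],"twist": 0}
    - {"jaw": -1,"offset": [0,0,-0.145],"twist": 0}

```text
clock: 6.68
position: [0.5505, 0.0501, 0.1794]
eef_rot: [2.345, 2.086, 0.007]
ft_force: [-0.7, 0.0, -0.0]
opening: 1.001
```

```bash
python3 - <<'E'
from h import *
from workcell import env
go(.473,-.298,.17,-75)
for n in("scene",):
    d=env.snapshot(n);np.savez(f"{n}5.npz",**d);cv2.imwrite(f"pics/{n}5.png",cv2.resize(d["frame"][110:260,170:350,::-1],None,fx=4,fy=4,interpolation=cv2.INTER_CUBIC))
E
```

```text
t 6.68 pos [0.5505 0.0501 0.1794] psi -6.70 q6 1.78 F [-0.7  0.  -0. ] T [-0.03 -0.03  0.04] op 1.001 | OFF [-0.3548, -0.0363, 0.0089] TWIST 1.1920 (q6 after ~2.32)
```

View pics/scene5.png

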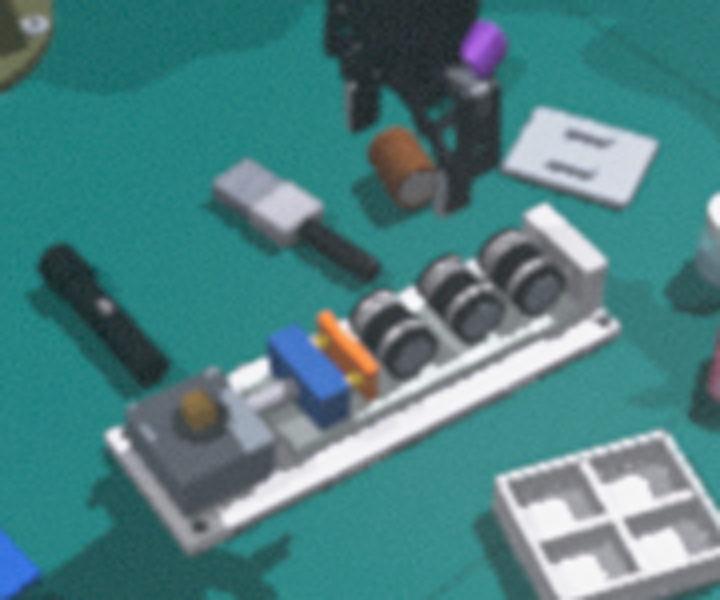

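drive_tool:
  commands:
    - {"jaw": -1,"offset": [-0.03,-0.003,0],"twist": -0.12}
    - {"jaw": -1,"offset": [-0.065,-0.006,0],"twist": -0.24}
    - {"jaw": -1,"offset": [-0.1,-0.01,0],"twist": -0.36}
    - {"jaw": -1,"offset": [-0.135,-0.014,0],"twist": -0.48}
    - {"jaw": -1,"offset": [-0.17,-0.018,0],"twist": -0.6}
    - {"jaw": -1,"offset": [-0.205,-0.022,0.002],"twist": -0.72}
    - {"jaw": -1,"offset": [-0.24,-0.025,0.004],"twist": -0.84}
    - {"jaw": -1,"offset": [-0.275,-0.028,0.006],"twist": -0.96}
    - {"jaw": -1,"offset": [-0.31,-0.032,0.008],"twist": -1.08}
    - {"jaw": -1,"offset": [-0.34,-0.035,0.009],"twist": -1.2}

```text
clock: 7.57
position: [0.4725, -0.2851, 0.165]
eef_rot: [-0.765, -3.045, -0.001]
ft_force: [0.5, -0.2, -0.0]
opening: 0.999
```

```bash
python3 - <<'E'
from h import *
go(.473,-.298,.10,105)
E
```

```text
t 7.57 pos [ 0.4725 -0.2851  0.165 ] psi 61.79 q6 -0.05 F [ 0.5 -0.2 -0. ] T [ 0.02 -0.05 -0.02] op 0.999 | OFF [-0.0067, -0.0111, 0.065] TWIST -0.7542 (q6 after ~-0.82)
```

drive_tool:
  commands:
    - {"jaw": -1,"offset": [-0.002,-0.003,0.0],"twist": -0.11}
    - {"jaw": -1,"offset": [-0.004,-0.006,0.0],"twist": -0.22}
    - {"jaw": -1,"offset": [-0.006,-0.009,0.01],"twist": -0.33}
    - {"jaw": -1,"offset": [-0.0067,-0.011,0.02],"twist": -0.44}
    - {"jaw": -1,"offset": [-0.0067,-0.011,0.03],"twist": -0.55}
    - {"jaw": -1,"offset": [-0.0067,-0.011,0.04],"twist": -0.66}
    - {"jaw": -1,"offset": [-0.0067,-0.011,0.05],"twist": -0.754}
    - {"jaw": -1,"offset": [-0.0067,-0.011,0.055],"twist": -0.754}
    - {"jaw": -1,"offset": [-0.0067,-0.011,0.055],"twist": -0.754}
    - {"jaw": -1,"offset": [-0.0067,-0.011,0.055],"twist": -0.754}

```text
clock: 8.4
position: [0.4742, -0.2961, 0.1109]
eef_rot: [0.398, -3.115, -0.002]
ft_force: [0.4, 0.5, 0.1]
opening: 1.0
```

```bash
python3 - <<'E'
from h import *
from workcell import env
go(.473,-.298,.009,105)
o=[]
for n,r in(("top",(310,180,390,260)),("scene",(105,190,185,270))):
    d=env.snapshot(n);np.savez(f"{n}6.npz",**d);o.append(cv2.resize(d["frame"][r[1]:r[3],r[0]:r[2],::-1],None,fx=5,fy=5,interpolation=cv2.INTER_CUBIC))
    print(proj([[.473,-.298,.043]],d["mtx"],d["cam_to_world"]))
cv2.imwrite("pics/c6.png",np.hstack(o))
E
```

```text
t 8.40 pos [ 0.4742 -0.2961  0.1109] psi 104.55 q6 -0.81 F [0.4 0.5 0.1] T [ 0.01 -0.01  0.  ] op 1.000 | OFF [0.0016, -0.0016, 0.1019] TWIST -0.0079 (q6 after ~-0.82)
[[348.30577013 225.35389051]]
[[139.64172089 243.64464653]]
```

View pics/c6.png

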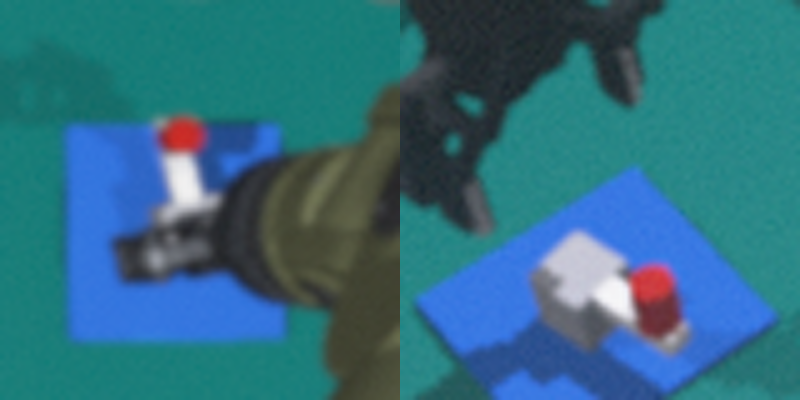

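drive_tool:
  commands:
    - {"jaw": -1,"offset": [0.0016,-0.0016,0.02],"twist": -0.008}
    - {"jaw": -1,"offset": [0.0016,-0.0016,0.04],"twist": -0.008}
    - {"jaw": -1,"offset": [0.0016,-0.0016,0.06],"twist": -0.008}
    - {"jaw": -1,"offset": [0.0016,-0.0016,0.077],"twist": -0.008}
    - {"jaw": -1,"offset": [0.0016,-0.0016,0.09],"twist": -0.008}
    - {"jaw": -1,"offset": [0.0016,-0.0016,0.098],"twist": -0.008}
    - {"jaw": -1,"offset": [0.0016,-0.0016,0.102],"twist": -0.008}
    - {"jaw": -1,"offset": [0.0016,-0.0016,0.102],"twist": -0.008}
    - {"jaw": -0.2,"offset": [0.0016,-0.0016,0.102],"twist": -0.008}
    - {"jaw": 0.0,"offset": [0.0016,-0.0016,0.102],"twist": -0.008}

```text
clock: 9.33
position: [0.4744, -0.2989, 0.0105]
eef_rot: [-0.413, 3.113, -0.002]
ft_force: [0.5, 0.1, 1.0]
opening: 0.744
```

```bash
python3 - <<'E'
from h import *
from workcell import env
go(.473,-.298,.009,105)
o=[]
for n,r in(("top",(310,180,390,260)),("scene",(105,190,185,270))):
    d=env.snapshot(n);np.savez(f"{n}7.npz",**d);o.append(cv2.resize(d["frame"][r[1]:r[3],r[0]:r[2],::-1],None,fx=5,fy=5,interpolation=cv2.INTER_CUBIC))
cv2.imwrite("pics/c7.png",np.hstack(o))
E
```

```text
t 9.33 pos [ 0.4744 -0.2989  0.0105] psi 105.13 q6 -0.83 F [0.5 0.1 1. ] T [-0.    0.02  0.04] op 0.744 | OFF [0.0012, 0.0013, 0.0015] TWIST 0.0023 (q6 after ~-0.82)
```

View pics/c7.png

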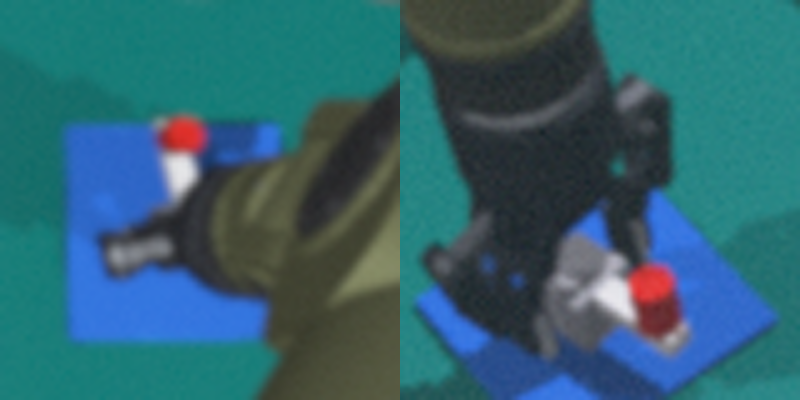

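Both fingers straddle the hub, at about (540,350) and (640,255) in the right half. Closing and lifting.

drive_tool:
  commands:
    - {"jaw": 0.3,"offset": [0.001,0.001,0.001],"twist": 0}
    - {"jaw": 0.6,"offset": [0.001,0.001,0.001],"twist": 0}
    - {"jaw": 1,"offset": [0.001,0.001,0.001],"twist": 0}
    - {"jaw": 1,"offset": [0.001,0.001,0.001],"twist": 0}
    - {"jaw": 1,"offset": [0.001,0.001,0.001],"twist": 0}
    - {"jaw": 1,"offset": [0.001,0.001,0.001],"twist": 0}
    - {"jaw": 1,"offset": [0.001,0.001,0.001],"twist": 0}
    - {"jaw": 1,"offset": [0.001,0.001,-0.01],"twist": 0}
    - {"jaw": 1,"offset": [0.001,0.001,-0.03],"twist": 0}
    - {"jaw": 1,"offset": [0.001,0.001,-0.05],"twist": 0}

```text
clock: 10.27
position: [0.4709, -0.2968, 0.0594]
eef_rot: [0.413, -3.112, -0.003]
ft_force: [-0.5, -0.5, -1.9]
opening: 0.388
```

drive_tool:
  commands:
    - {"jaw": 1,"offset": [0,0,-0.02],"twist": 0}
    - {"jaw": 1,"offset": [0,0,-0.04],"twist": 0}
    - {"jaw": 1,"offset": [0,0,-0.05],"twist": 0}
    - {"jaw": 1,"offset": [0,0,-0.06],"twist": 0}
    - {"jaw": 1,"offset": [0,0,-0.06],"twist": 0}
    - {"jaw": 1,"offset": [0,0,-0.06],"twist": 0}
    - {"jaw": 1,"offset": [0,0,-0.06],"twist": 0}
    - {"jaw": 1,"offset": [0,0,-0.06],"twist": 0}
    - {"jaw": 1,"offset": [0,0,-0.06],"twist": 0}
    - {"jaw": 1,"offset": [0,0,-0.06],"twist": 0}

```text
clock: 11.1
position: [0.472, -0.2974, 0.1187]
eef_rot: [0.414, -3.113, -0.001]
ft_force: [-0.3, -0.0, -2.3]
opening: 0.389
```

```bash
python3 - <<'E'
from h import *
from workcell import env
go(.5298,-.1012,.12,80)
o=[]
for n,r in(("top",(310,180,390,260)),("scene",(105,190,185,270))):
    d=env.snapshot(n);np.savez(f"{n}8.npz",**d);o.append(cv2.resize(d["frame"][r[1]:r[3],r[0]:r[2],::-1],None,fx=5,fy=5,interpolation=cv2.INTER_CUBIC))
cv2.imwrite("pics/c8.png",np.hstack(o))
E
```

```text
t 11.10 pos [ 0.472  -0.2974  0.1187] psi 105.14 q6 -0.83 F [-0.3 -0.  -2.3] T [-0.01  0.06  0.01] op 0.389 | OFF [-0.1071, 0.1743, -0.0012] TWIST 0.4388 (q6 after ~-0.01)
```

View pics/c8.png

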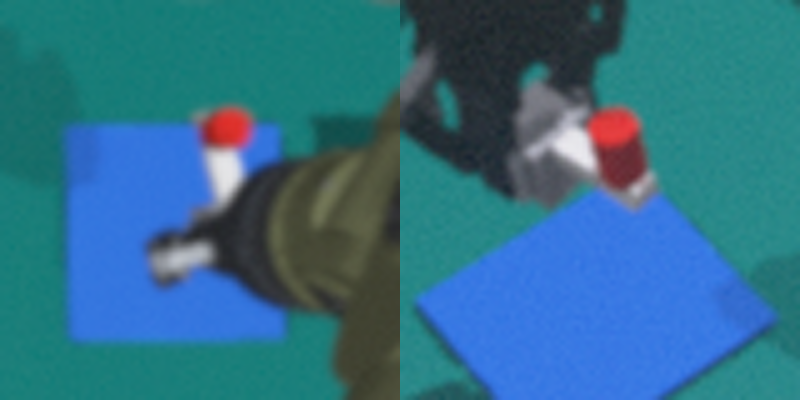

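```bash
cat >> h.py <<'E'
def knob(k,rt,rs):
    t,Kt,Tt=load("top",k); s,Ks,Ts=load("scene",k)
    p=cen(hsvm(t,(0,150,80),(8,255,255),rt)|hsvm(t,(174,150,80),(180,255,255),rt)); q=cen(hsvm(s,(0,150,80),(8,255,255),rs)|hsvm(s,(174,150,80),(180,255,255),rs))
    return p,q,tri(p,(Kt,Tt),q,(Ks,Ts))
E
python3 - <<'E'
from h import *
print(knob(0,(330,195,365,215),(140,230,175,265)))
p,q,P=knob(8,(330,195,370,215),(140,205,175,240)); print(p,q,P)
tcp=np.array([.472,-.2974]); th=np.radians(15.14)
e=np.array([np.cos(th),np.sin(th)]); n=np.array([-e[1],e[0]]); d=P[:2]-tcp; print("rel along",d@e,"across",d@n)
E
```

```text
(array([346.05228758, 206.67973856]), array([154.84577114, 246.94527363]), array([ 0.52658031, -0.28360451,  0.07303271]))
[354.86153846 205.28717949] [147.21682848 216.47572816] [ 0.52553269 -0.28216566  0.18028701]
rel along 0.05565348398871046 across 0.0007239768926822997
```

drive_tool:
  commands:
    - {"jaw": 1,"offset": [-0.007,0.012,-0.001],"twist": 0.03}
    - {"jaw": 1,"offset": [-0.02,0.032,-0.001],"twist": 0.08}
    - {"jaw": 1,"offset": [-0.035,0.057,-0.001],"twist": 0.14}
    - {"jaw": 1,"offset": [-0.05,0.082,-0.001],"twist": 0.21}
    - {"jaw": 1,"offset": [-0.066,0.107,-0.001],"twist": 0.28}
    - {"jaw": 1,"offset": [-0.08,0.131,-0.001],"twist": 0.34}
    - {"jaw": 1,"offset": [-0.093,0.152,-0.001],"twist": 0.39}
    - {"jaw": 1,"offset": [-0.102,0.166,-0.001],"twist": 0.42}
    - {"jaw": 1,"offset": [-0.106,0.173,-0.001],"twist": 0.439}
    - {"jaw": 1,"offset": [-0.1067,0.1743,-0.001],"twist": 0.439}

```text
clock: 12.03
position: [0.5303, -0.0999, 0.1204]
eef_rot: [0.271, 3.13, 0.001]
ft_force: [0.6, 0.2, -2.4]
opening: 0.391
```

```bash
python3 - <<'E'
from h import *
from workcell import env
go(.5292,-.1011,.09,80)
o=[]
for n,r in(("top",(240,160,320,240)),("scene",(180,140,260,220))):
    d=env.snapshot(n);np.savez(f"{n}9.npz",**d);o.append(cv2.resize(d["frame"][r[1]:r[3],r[0]:r[2],::-1],None,fx=5,fy=5,interpolation=cv2.INTER_CUBIC))
cv2.imwrite("pics/c9.png",np.hstack(o))
go(.5292,-.1011,.09,80)
E
```

```text
t 12.03 pos [ 0.5303 -0.0999  0.1204] psi 80.10 q6 -0.01 F [ 0.6  0.2 -2.4] T [-0.03  0.04  0.03] op 0.391 | OFF [0.0009, -0.0013, 0.0304] TWIST 0.0018 (q6 after ~-0.01)
t 12.13 pos [ 0.5298 -0.1015  0.1204] psi 80.07 q6 -0.02 F [-0.4 -0.4 -2.4] T [-0.01 -0.01 -0.  ] op 0.391 | OFF [0.0007, 0.0003, 0.0304] TWIST 0.0012 (q6 after ~-0.01)
```

View pics/c9.png

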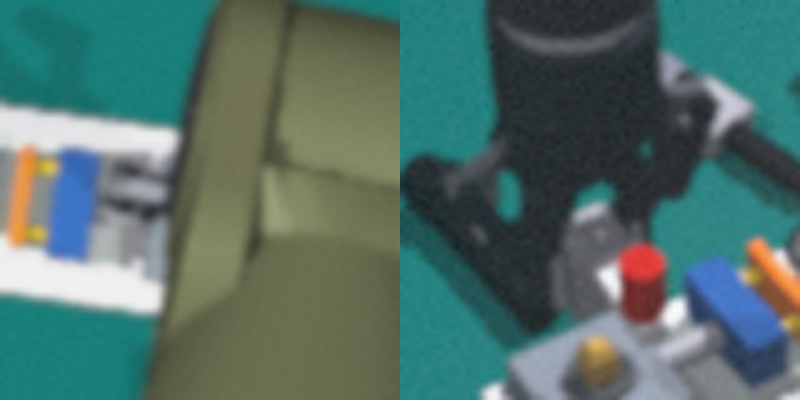

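drive_tool:
  commands:
    - {"jaw": 1,"offset": [0.0003,-0.0003,0.01],"twist": 0}
    - {"jaw": 1,"offset": [0.0006,-0.0003,0.02],"twist": 0}
    - {"jaw": 1,"offset": [0.0006,-0.0003,0.027],"twist": 0}
    - {"jaw": 1,"offset": [0.0006,-0.0003,0.032],"twist": 0}
    - {"jaw": 1,"offset": [0.0006,-0.0003,0.036],"twist": 0}
    - {"jaw": 1,"offset": [0.0006,-0.0003,0.039],"twist": 0}
    - {"jaw": 1,"offset": [0.0006,-0.0003,0.041],"twist": 0}
    - {"jaw": 1,"offset": [0.0006,-0.0003,0.042],"twist": 0}
    - {"jaw": 1,"offset": [0.0006,-0.0003,0.042],"twist": 0}
    - {"jaw": 1,"offset": [0.0006,-0.0003,0.042],"twist": 0}

```text
clock: 12.97
position: [0.5295, -0.1018, 0.0787]
eef_rot: [0.274, 3.129, -0.0]
ft_force: [0.3, 0.6, -3.2]
opening: 0.392
```

```bash
python3 - <<'E'
from h import *
from workcell import env
go(.5292,-.1011,.058,80)
d=env.snapshot("scene");np.savez("scene10.npz",**d)
cv2.imwrite("pics/c10.png",cv2.resize(d["frame"][150:230,180:260,::-1],None,fx=7,fy=7,interpolation=cv2.INTER_CUBIC))
go(.5292,-.1011,.058,80)
E
```

```text
t 12.97 pos [ 0.5295 -0.1018  0.0787] psi 79.99 q6 -0.02 F [ 0.3  0.6 -3.2] T [ 0.01  0.02 -0.  ] op 0.392 | OFF [0.0004, 0.0007, 0.0207] TWIST -0.0002 (q6 after ~-0.01)
t 13.02 pos [ 0.5295 -0.1018  0.0788] psi 79.99 q6 -0.02 F [-0.6  0.3 -2.2] T [ 0.02 -0.    0.02] op 0.389 | OFF [0.0004, 0.0007, 0.0208] TWIST -0.0002 (q6 after ~-0.01)
```

View pics/c10.png

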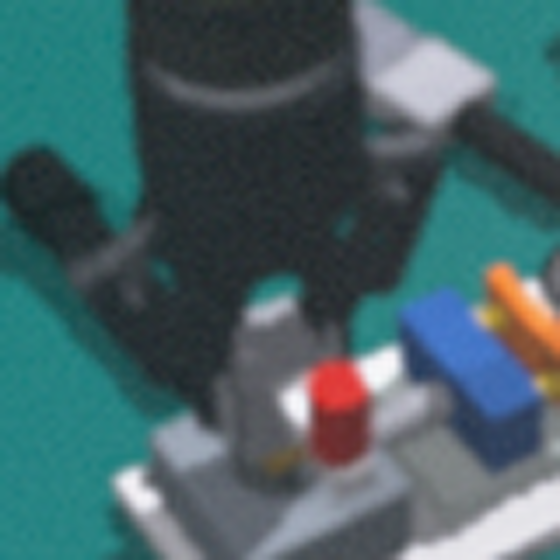

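drive_tool:
  commands:
    - {"jaw": 1,"offset": [0,0,0.001],"twist": 0}
    - {"jaw": 1,"offset": [0,0,0.002],"twist": 0}
    - {"jaw": 1,"offset": [0,0,0.003],"twist": 0}
    - {"jaw": 1,"offset": [0,0,0.004],"twist": 0}
    - {"jaw": 1,"offset": [0,0,0.005],"twist": 0}
    - {"jaw": 1,"offset": [0,0,0.006],"twist": 0}
    - {"jaw": 1,"offset": [0,0,0.007],"twist": 0}
    - {"jaw": 1,"offset": [0,0,0.008],"twist": 0}
    - {"jaw": 1,"offset": [0,0,0.008],"twist": 0}
    - {"jaw": 1,"offset": [0,0,0.008],"twist": 0}

```text
clock: 13.85
position: [0.5295, -0.1012, 0.0704]
eef_rot: [0.274, 3.129, 0.002]
ft_force: [2.4, 4.6, -2.8]
opening: 0.391
```

```bash
python3 - <<'E'
from h import *
go(.5292,-.1011,.058,80)
E
```

```text
t 13.85 pos [ 0.5295 -0.1012  0.0704] psi 80.01 q6 -0.02 F [ 2.4  4.6 -2.8] T [ 1.13 -0.42  0.01] op 0.391 | OFF [0.0003, 0.0, 0.0124] TWIST 0.0002 (q6 after ~-0.01)
```

drive_tool:
  commands:
    - {"jaw": 1,"offset": [-0.0002,0.0006,0],"twist": 0}
    - {"jaw": 1,"offset": [-0.0003,0.0008,0.002],"twist": 0}
    - {"jaw": 1,"offset": [-0.0003,0.0008,0.004],"twist": 0}
    - {"jaw": 1,"offset": [-0.0003,0.0008,0.006],"twist": 0}
    - {"jaw": 1,"offset": [-0.0003,0.0008,0.007],"twist": 0}
    - {"jaw": 1,"offset": [-0.0003,0.0008,0.008],"twist": 0}
    - {"jaw": 1,"offset": [-0.0003,0.0008,0.009],"twist": 0}
    - {"jaw": 1,"offset": [-0.0003,0.0008,0.01],"twist": 0}
    - {"jaw": 1,"offset": [-0.0003,0.0008,0.01],"twist": 0}
    - {"jaw": 1,"offset": [-0.0003,0.0008,0.01],"twist": 0}

```text
clock: 14.68
position: [0.5296, -0.101, 0.0603]
eef_rot: [-0.274, -3.129, -0.0]
ft_force: [2.1, 2.9, -3.3]
opening: 0.39
```

```bash
python3 - <<'E'
from h import *
go(.5292,-.1011,.058,80)
E
```

```text
t 14.68 pos [ 0.5296 -0.101   0.0603] psi 79.99 q6 -0.01 F [ 2.1  2.9 -3.3] T [ 0.85 -0.3  -0.08] op 0.390 | OFF [0.0004, -0.0002, 0.0023] TWIST -0.0002 (q6 after ~-0.01)
```

drive_tool:
  commands:
    - {"jaw": 1,"offset": [0,0,0.001],"twist": 0}
    - {"jaw": 1,"offset": [0,0,0.002],"twist": 0}
    - {"jaw": 1,"offset": [0,0,0.0025],"twist": 0}
    - {"jaw": 1,"offset": [0,0,0.0025],"twist": 0}
    - {"jaw": 0.2,"offset": [0,0,0.0025],"twist": 0}
    - {"jaw": 0,"offset": [0,0,0.0025],"twist": 0}
    - {"jaw": -0.5,"offset": [0,0,0.0025],"twist": 0}
    - {"jaw": -0.8,"offset": [0,0,0.0025],"twist": 0}
    - {"jaw": -0.8,"offset": [0,0,0.0025],"twist": 0}
    - {"jaw": -0.8,"offset": [0,0,0.0025],"twist": 0}

```text
clock: 15.52
position: [0.5297, -0.1014, 0.0581]
eef_rot: [0.275, 3.129, -0.001]
ft_force: [-0.2, 0.5, 1.0]
opening: 0.895
```

```bash
python3 - <<'E'
from h import *
from workcell import env
d=env.snapshot("scene");np.savez("scene11.npz",**d)
cv2.imwrite("pics/c11.png",cv2.resize(d["frame"][150:230,180:260,::-1],None,fx=7,fy=7,interpolation=cv2.INTER_CUBIC))
go(.5295,-.101,.16,80)
E
```

```text
t 15.57 pos [ 0.5297 -0.1013  0.0581] psi 79.97 q6 -0.01 F [-0.2 -0.7  0.6] T [ 0.03 -0.01  0.  ] op 0.901 | OFF [0.0002, 0.0003, -0.1019] TWIST -0.0004 (q6 after ~-0.01)
```

View pics/c11.png

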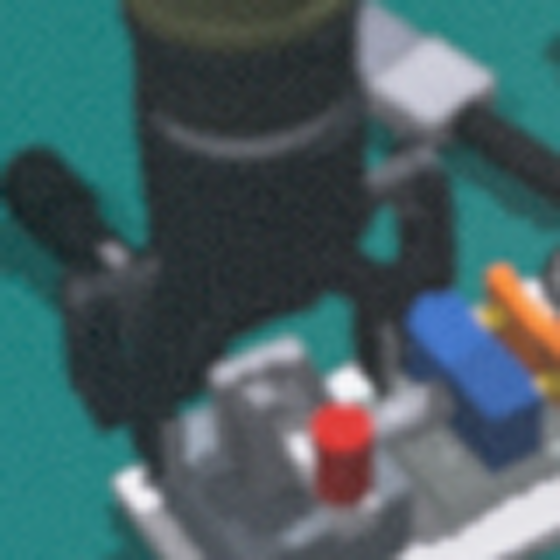

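drive_tool:
  commands:
    - {"jaw": -1,"offset": [0,0,-0.008],"twist": 0}
    - {"jaw": -1,"offset": [0,0,-0.02],"twist": 0}
    - {"jaw": -1,"offset": [0,0,-0.04],"twist": 0}
    - {"jaw": -1,"offset": [0,0,-0.06],"twist": 0}
    - {"jaw": -1,"offset": [0,0,-0.08],"twist": 0}
    - {"jaw": -1,"offset": [0,0,-0.1],"twist": 0}
    - {"jaw": -1,"offset": [-0.02,0,-0.11],"twist": 0}
    - {"jaw": -0.5,"offset": [-0.04,0,-0.11],"twist": 0}
    - {"jaw": -0.2,"offset": [-0.055,0,-0.11],"twist": 0}
    - {"jaw": 0,"offset": [-0.055,0,-0.11],"twist": 0}

```text
clock: 16.4
position: [0.5867, -0.1112, 0.169]
eef_rot: [0.274, 3.126, -0.001]
ft_force: [-0.4, 0.5, 0.2]
opening: 0.607
```

```bash
python3 - <<'E'
from h import *
from workcell import env
o=[]
for n,r in(("top",(240,160,320,240)),("scene",(180,150,260,230))):
    d=env.snapshot(n);np.savez(f"{n}12.npz",**d);o.append(cv2.resize(d["frame"][r[1]:r[3],r[0]:r[2],::-1],None,fx=5,fy=5,interpolation=cv2.INTER_CUBIC))
cv2.imwrite("pics/c12.png",np.hstack(o))
_,K,T=load("scene",12); s=load("scene",12)[0]
rs=(200,180,260,230); q=cen(hsvm(s,(0,150,80),(8,255,255),rs)|hsvm(s,(174,150,80),(180,255,255),rs)); print(q,onz([q],.121,K,T), proj([[.584,-.1107,.121]],K,T))
go(.584,-.1107,.096,80)
E
```

```text
[228.51923077 211.60897436] [[ 0.58508118 -0.10988825  0.121     ]] [[227.96198949 211.50961857]]
t 16.50 pos [ 0.5836 -0.1106  0.1681] psi 79.99 q6 -0.01 F [-0.6  0.2  1. ] T [0.   0.05 0.05] op 0.500 | OFF [-0.0005, 0.0, 0.0721] TWIST -0.0002 (q6 after ~-0.01)
```

View pics/c12.png

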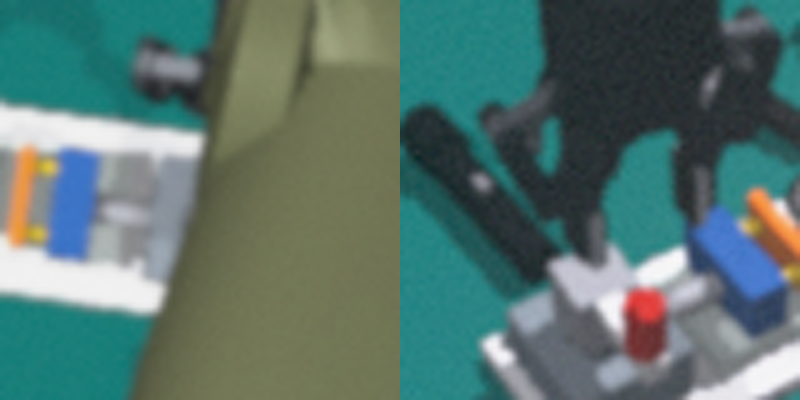

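drive_tool:
  commands:
    - {"jaw": 0,"offset": [-0.0005,0,0.012],"twist": 0}
    - {"jaw": 0,"offset": [-0.0005,0,0.03],"twist": 0}
    - {"jaw": 0,"offset": [-0.0005,0,0.045],"twist": 0}
    - {"jaw": 0,"offset": [-0.0005,0,0.058],"twist": 0}
    - {"jaw": 0,"offset": [-0.0005,0,0.067],"twist": 0}
    - {"jaw": 0,"offset": [-0.0005,0,0.072],"twist": 0}
    - {"jaw": 0.3,"offset": [-0.0005,0,0.072],"twist": 0}
    - {"jaw": 1,"offset": [-0.0005,0,0.072],"twist": 0}
    - {"jaw": 1,"offset": [-0.0005,0,0.072],"twist": 0}
    - {"jaw": 1,"offset": [-0.0005,0,0.072],"twist": 0}

```text
clock: 17.33
position: [0.5847, -0.1108, 0.0966]
eef_rot: [0.274, 3.129, -0.0]
ft_force: [-0.2, -0.1, -1.8]
opening: 0.235
```

```bash
python3 - <<'E'
from h import *
from workcell import env
d=env.snapshot("scene");np.savez("scene13.npz",**d)
cv2.imwrite("pics/c13.png",cv2.resize(d["frame"][140:230,180:270,::-1],None,fx=6,fy=6,interpolation=cv2.INTER_CUBIC))
go(.584,-.1107,.096,80)
E
```

```text
t 17.38 pos [ 0.5846 -0.1108  0.0965] psi 79.99 q6 -0.01 F [ 0.6  0.  -1.7] T [-0.01 -0.05  0.  ] op 0.241 | OFF [0.0006, -0.0, 0.0005] TWIST -0.0002 (q6 after ~-0.01)
```

View pics/c13.png

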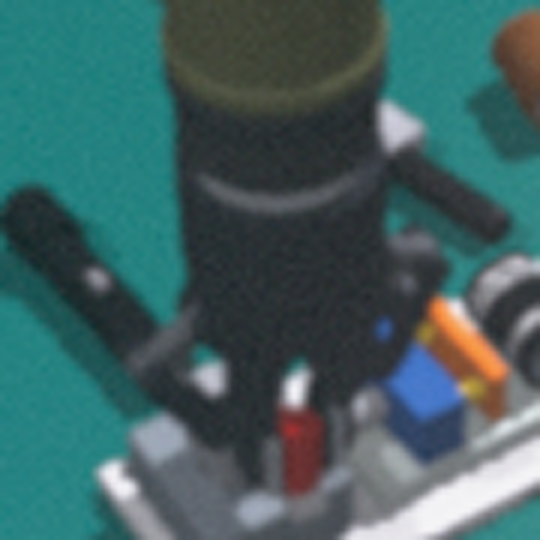

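```bash
python3 -c "
import numpy as np
for k in range(1,11):
    f=np.radians(15*k); print(15*k,round(.055*(1-np.cos(f)),4),round(-.055*np.sin(f),4))
for k in range(1,11):
    f=np.radians(20*k); print(20*k,round(.055*(1-np.cos(f)),4),round(-.055*np.sin(f),4))"
```

```text
15 0.0019 -0.0142
30 0.0074 -0.0275
45 0.0161 -0.0389
60 0.0275 -0.0476
75 0.0408 -0.0531
90 0.055 -0.055
105 0.0692 -0.0531
120 0.0825 -0.0476
135 0.0939 -0.0389
150 0.1026 -0.0275
20 0.0033 -0.0188
40 0.0129 -0.0354
60 0.0275 -0.0476
80 0.0454 -0.0542
100 0.0646 -0.0542
120 0.0825 -0.0476
140 0.0971 -0.0354
160 0.1067 -0.0188
180 0.11 -0.0
200 0.1067 0.0188
```

drive_tool:
  commands:
    - {"jaw": 1,"offset": [0.0019,-0.0142,0],"twist": 0}
    - {"jaw": 1,"offset": [0.0074,-0.0275,0],"twist": 0}
    - {"jaw": 1,"offset": [0.0161,-0.0389,0],"twist": 0}
    - {"jaw": 1,"offset": [0.0275,-0.0476,0],"twist": 0}
    - {"jaw": 1,"offset": [0.0408,-0.0531,0],"twist": 0}
    - {"jaw": 1,"offset": [0.055,-0.055,0],"twist": 0}
    - {"jaw": 1,"offset": [0.0692,-0.0531,0],"twist": 0}
    - {"jaw": 1,"offset": [0.0825,-0.0476,0],"twist": 0}
    - {"jaw": 1,"offset": [0.0939,-0.0389,0],"twist": 0}
    - {"jaw": 1,"offset": [0.1026,-0.0275,0],"twist": 0}

```text
clock: 18.22
position: [0.4788, -0.1207, 0.0965]
eef_rot: [0.277, 3.126, 0.001]
ft_force: [7.9, 1.4, -7.4]
opening: 0.237
```

```bash
python3 - <<'E'
from h import *
from workcell import env
o=[]
for n,r in(("top",(230,160,320,250)),("scene",(180,140,270,230))):
    d=env.snapshot(n);np.savez(f"{n}14.npz",**d);o.append(cv2.resize(d["frame"][r[1]:r[3],r[0]:r[2],::-1],None,fx=4.4,fy=4.4,interpolation=cv2.INTER_CUBIC))
cv2.imwrite("pics/c14.png",np.hstack(o))
go(.5297,-.1012,.096,80)
st=env.read_state(); v=st["position"][:2]-[.5297,-.1012]; print(np.hypot(*v),np.degrees(np.arctan2(v[1],v[0])))
E
```

```text
t 18.32 pos [ 0.4783 -0.1197  0.0966] psi 80.00 q6 -0.07 F [ 3.1  0.6 -1.8] T [ 0.12 -0.55  0.  ] op 0.235 | OFF [-0.0474, 0.0271, 0.0007] TWIST -0.0000 (q6 after ~-0.01)
0.054629784705514425 -160.2124007396306
```

View pics/c14.png

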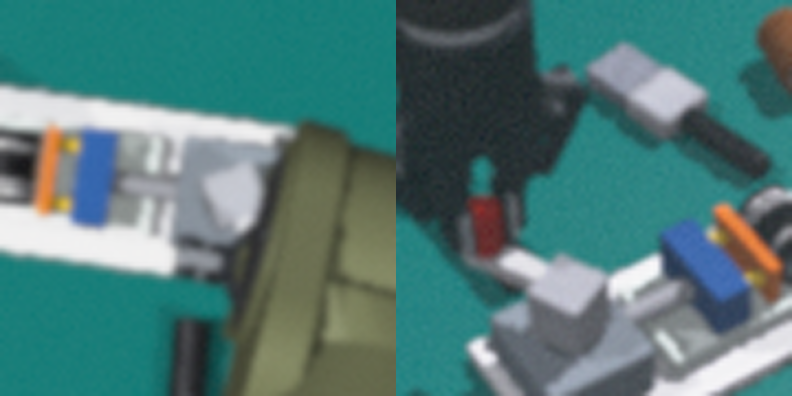

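```bash
cat > circ.py <<'E'
import numpy as np,sys
a,b,n=map(float,sys.argv[1:4]); n=int(n); R=.055
for k in range(1,11):
    f=a+(b-a)*min(k,n)/n; A,F=np.radians(a),np.radians(f)
    print('{"jaw": 1, "offset": [%.4f, %.4f, 0], "twist": 0},'%(R*(np.cos(A)-np.cos(F)),R*(np.sin(A)-np.sin(F))))
E
python3 circ.py 150 350 10
```

```text
{"jaw": 1, "offset": [0.0065, 0.0179, 0], "twist": 0},
{"jaw": 1, "offset": [0.0065, 0.0371, 0], "twist": 0},
{"jaw": 1, "offset": [-0.0000, 0.0550, 0], "twist": 0},
{"jaw": 1, "offset": [-0.0123, 0.0696, 0], "twist": 0},
{"jaw": 1, "offset": [-0.0288, 0.0792, 0], "twist": 0},
{"jaw": 1, "offset": [-0.0476, 0.0825, 0], "twist": 0},
{"jaw": 1, "offset": [-0.0664, 0.0792, 0], "twist": 0},
{"jaw": 1, "offset": [-0.0830, 0.0696, 0], "twist": 0},
{"jaw": 1, "offset": [-0.0953, 0.0550, 0], "twist": 0},
{"jaw": 1, "offset": [-0.1018, 0.0371, 0], "twist": 0},
```

drive_tool:
  commands:
    - {"jaw": 1,"offset": [0.0065,0.0179,0],"twist": 0}
    - {"jaw": 1,"offset": [0.0065,0.0371,0],"twist": 0}
    - {"jaw": 1,"offset": [0,0.055,0],"twist": 0}
    - {"jaw": 1,"offset": [-0.0123,0.0696,0],"twist": 0}
    - {"jaw": 1,"offset": [-0.0288,0.0792,0],"twist": 0}
    - {"jaw": 1,"offset": [-0.0476,0.0825,0],"twist": 0}
    - {"jaw": 1,"offset": [-0.0664,0.0792,0],"twist": 0}
    - {"jaw": 1,"offset": [-0.083,0.0696,0],"twist": 0}
    - {"jaw": 1,"offset": [-0.0953,0.055,0],"twist": 0}
    - {"jaw": 1,"offset": [-0.1018,0.0371,0],"twist": 0}

```text
clock: 19.15
position: [0.5855, -0.1025, 0.0959]
eef_rot: [-0.274, -3.129, 0.001]
ft_force: [-5.3, 1.5, -3.2]
opening: 0.24
```

```bash
python3 - <<'E'
from h import *
from workcell import env
o=[]
for n,r in(("top",(220,160,310,250)),("scene",(200,130,290,220))):
    d=env.snapshot(n);np.savez(f"{n}15.npz",**d);o.append(cv2.resize(d["frame"][r[1]:r[3],r[0]:r[2],::-1],None,fx=4.4,fy=4.4,interpolation=cv2.INTER_CUBIC))
cv2.imwrite("pics/c15.png",np.hstack(o))
go(.5297,-.1012,.096,80)
st=env.read_state(); v=st["position"][:2]-[.5297,-.1012]; print(np.hypot(*v),np.degrees(np.arctan2(v[1],v[0])))
E
python3 circ.py 350 550 10
```

```text
t 19.25 pos [ 0.5851 -0.1047  0.096 ] psi 79.78 q6 0.00 F [-0.8  0.   0.6] T [-0.04 -0.03  0.03] op 0.235 | OFF [0.0551, -0.0064, -0.0] TWIST -0.0038 (q6 after ~-0.01)
0.055493327942399084 -3.607159830194128
{"jaw": 1, "offset": [-0.0000, -0.0191, 0], "twist": 0},
{"jaw": 1, "offset": [0.0065, -0.0371, 0], "twist": 0},
{"jaw": 1, "offset": [0.0188, -0.0517, 0], "twist": 0},
{"jaw": 1, "offset": [0.0354, -0.0612, 0], "twist": 0},
{"jaw": 1, "offset": [0.0542, -0.0646, 0], "twist": 0},
{"jaw": 1, "offset": [0.0730, -0.0612, 0], "twist": 0},
{"jaw": 1, "offset": [0.0895, -0.0517, 0], "twist": 0},
{"jaw": 1, "offset": [0.1018, -0.0371, 0], "twist": 0},
{"jaw": 1, "offset": [0.1083, -0.0191, 0], "twist": 0},
{"jaw": 1, "offset": [0.1083, -0.0000, 0], "twist": 0},
```

View pics/c15.png

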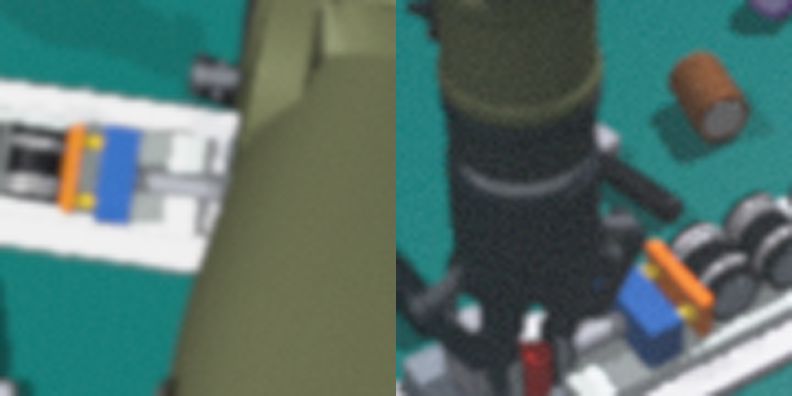

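```bash
cat >> h.py <<'E'
CC=np.array([.5457,.0318]); TH=-.1205; CX=np.array([np.cos(TH),np.sin(TH)]);CY=np.array([-np.sin(TH),np.cos(TH)])
def prof(im,K,T,z,f,y0,y1,xs=np.linspace(-.02,.02,21)):
    ys=np.arange(y0,y1,.0005); acc=0
    v=f(im.astype(np.float32))
    for x in xs:
        P=np.c_[CC+CX*x+ys[:,None]*CY,np.full(len(ys),z)]; p=proj(P,K,T).astype(np.float32)
        acc=acc+cv2.remap(v,p[:,:1].copy(),p[:,1:].copy(),cv2.INTER_CUBIC)[:,0]
    return ys,acc/len(xs)
def edges(ys,v):
    i=v.argmax(); h=(v[i]+min(v[:i].min(),v[i:].min()))/2
    a=i
    while a>0 and v[a]>h:a-=1
    b=i
    while b<len(v)-1 and v[b]>h:b+=1
    return ys[a],ys[b]
def jawpos(k,y1=.1):
    im,K,T=load("top",k)
    org=lambda m:np.clip(m[...,2]-m[...,0]-20,0,None)
    blu=lambda m:np.clip(m[...,0]-m[...,2]-60,0,None)
    print(k,"orange",edges(*prof(im,K,T,.060,org,-.05,y1)),"blue",edges(*prof(im,K,T,.060,blu,-.08,y1)))
E
python3 - <<'E'
from h import *
for k in (0,14,15): jawpos(k)
E
```

```text
0 orange (np.float64(-0.027499999999999983), np.float64(-0.018499999999999975)) blue (np.float64(-0.061999999999999986), np.float64(-0.04199999999999997))
14 orange (np.float64(-0.017499999999999974), np.float64(-0.006999999999999965)) blue (np.float64(-0.05249999999999998), np.float64(-0.03249999999999996))
15 orange (np.float64(-0.0034999999999999615), np.float64(0.008000000000000049)) blue (np.float64(-0.038499999999999965), np.float64(-0.017999999999999947))
```

drive_tool:
  commands:
    - {"jaw": 1,"offset": [0,-0.0191,0],"twist": 0}
    - {"jaw": 1,"offset": [0.0065,-0.0371,0],"twist": 0}
    - {"jaw": 1,"offset": [0.0188,-0.0517,0],"twist": 0}
    - {"jaw": 1,"offset": [0.0354,-0.0612,0],"twist": 0}
    - {"jaw": 1,"offset": [0.0542,-0.0646,0],"twist": 0}
    - {"jaw": 1,"offset": [0.073,-0.0612,0],"twist": 0}
    - {"jaw": 1,"offset": [0.0895,-0.0517,0],"twist": 0}
    - {"jaw": 1,"offset": [0.1018,-0.0371,0],"twist": 0}
    - {"jaw": 1,"offset": [0.1083,-0.0191,0],"twist": 0}
    - {"jaw": 1,"offset": [0.1083,0,0],"twist": 0}

```text
clock: 20.08
position: [0.4777, -0.0826, 0.0965]
eef_rot: [0.277, 3.127, -0.002]
ft_force: [5.9, -3.1, -6.9]
opening: 0.238
```

```bash
python3 - <<'E'
from h import *
from workcell import env
o=[]
for n,r in(("top",(190,150,280,240)),("scene",(200,130,290,220))):
    d=env.snapshot(n);np.savez(f"{n}16.npz",**d);o.append(cv2.resize(d["frame"][r[1]:r[3],r[0]:r[2],::-1],None,fx=4.4,fy=4.4,interpolation=cv2.INTER_CUBIC))
cv2.imwrite("pics/c16.png",np.hstack(o))
go(.5297,-.1012,.096,80)
st=env.read_state(); v=st["position"][:2]-[.5297,-.1012]; print(np.hypot(*v),np.degrees(np.arctan2(v[1],v[0])))
jawpos(16)
E
python3 circ.py 550 700 9
```

```text
t 20.18 pos [ 0.4787 -0.081   0.0965] psi 80.09 q6 0.01 F [ 0.4 -0.2 -1.9] T [ 0.03  0.11 -0.02] op 0.239 | OFF [-0.0538, -0.0111, 0.0006] TWIST 0.0016 (q6 after ~-0.01)
0.05489708208849334 158.41923784891603
16 orange (np.float64(0.010500000000000051), np.float64(0.02150000000000006)) blue (np.float64(-0.024499999999999952), np.float64(-0.004999999999999935))
{"jaw": 1, "offset": [-0.0050, 0.0151, 0], "twist": 0},
{"jaw": 1, "offset": [-0.0142, 0.0282, 0], "twist": 0},
{"jaw": 1, "offset": [-0.0267, 0.0381, 0], "twist": 0},
{"jaw": 1, "offset": [-0.0415, 0.0440, 0], "twist": 0},
{"jaw": 1, "offset": [-0.0574, 0.0454, 0], "twist": 0},
{"jaw": 1, "offset": [-0.0730, 0.0421, 0], "twist": 0},
{"jaw": 1, "offset": [-0.0870, 0.0346, 0], "twist": 0},
{"jaw": 1, "offset": [-0.0983, 0.0233, 0], "twist": 0},
{"jaw": 1, "offset": [-0.1058, 0.0093, 0], "twist": 0},
{"jaw": 1, "offset": [-0.1058, 0.0093, 0], "twist": 0},
```

View pics/c16.png

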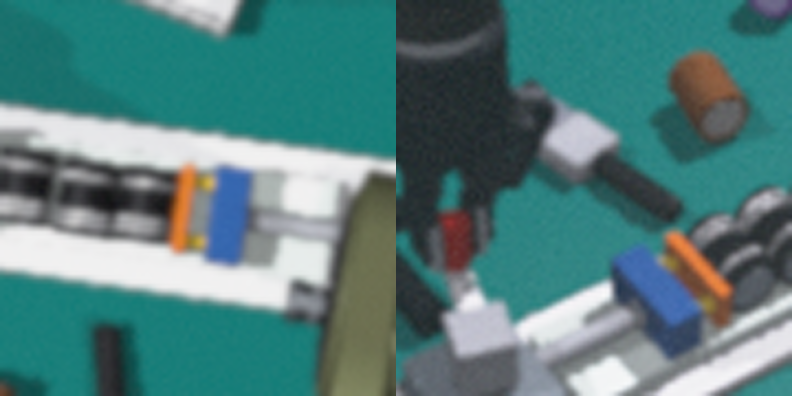

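drive_tool:
  commands:
    - {"jaw": 1,"offset": [-0.005,0.0151,0],"twist": 0}
    - {"jaw": 1,"offset": [-0.0142,0.0282,0],"twist": 0}
    - {"jaw": 1,"offset": [-0.0267,0.0381,0],"twist": 0}
    - {"jaw": 1,"offset": [-0.0415,0.044,0],"twist": 0}
    - {"jaw": 1,"offset": [-0.0574,0.0454,0],"twist": 0}
    - {"jaw": 1,"offset": [-0.073,0.0421,0],"twist": 0}
    - {"jaw": 1,"offset": [-0.087,0.0346,0],"twist": 0}
    - {"jaw": 1,"offset": [-0.0983,0.0233,0],"twist": 0}
    - {"jaw": 1,"offset": [-0.1058,0.0093,0],"twist": 0}
    - {"jaw": 1,"offset": [-0.1058,0.0093,0],"twist": 0}

```text
clock: 21.02
position: [0.5849, -0.0947, 0.0961]
eef_rot: [0.278, 3.129, -0.003]
ft_force: [0.6, -0.3, 1.2]
opening: 0.239
```

```bash
python3 - <<'E'
from h import *
from workcell import env
o=[]
for n,r in(("top",(170,150,260,240)),("scene",(210,120,300,210))):
    d=env.snapshot(n);np.savez(f"{n}17.npz",**d);o.append(cv2.resize(d["frame"][r[1]:r[3],r[0]:r[2],::-1],None,fx=4.4,fy=4.4,interpolation=cv2.INTER_CUBIC))
cv2.imwrite("pics/c17.png",np.hstack(o))
go(.5297,-.1012,.096,80)
st=env.read_state(); v=st["position"][:2]-[.5297,-.1012]; print(np.hypot(*v),np.degrees(np.arctan2(v[1],v[0])))
jawpos(17)
E
python3 circ.py 700 760 5
```

```text
t 21.12 pos [ 0.5844 -0.0928  0.0962] psi 79.88 q6 0.02 F [ 1.  -0.3 -1.2] T [-0.04 -0.2   0.03] op 0.234 | OFF [0.0523, -0.0179, 0.0002] TWIST -0.0021 (q6 after ~-0.01)
0.05530746994555549 8.754067056384258
17 orange (np.float64(0.02100000000000006), np.float64(0.03250000000000007)) blue (np.float64(-0.013999999999999943), np.float64(0.006500000000000075))
{"jaw": 1, "offset": [-0.0028, -0.0112, 0], "twist": 0},
{"jaw": 1, "offset": [-0.0032, -0.0226, 0], "twist": 0},
{"jaw": 1, "offset": [-0.0012, -0.0340, 0], "twist": 0},
{"jaw": 1, "offset": [0.0031, -0.0446, 0], "twist": 0},
{"jaw": 1, "offset": [0.0096, -0.0542, 0], "twist": 0},
{"jaw": 1, "offset": [0.0096, -0.0542, 0], "twist": 0},
{"jaw": 1, "offset": [0.0096, -0.0542, 0], "twist": 0},
{"jaw": 1, "offset": [0.0096, -0.0542, 0], "twist": 0},
{"jaw": 1, "offset": [0.0096, -0.0542, 0], "twist": 0},
{"jaw": 1, "offset": [0.0096, -0.0542, 0], "twist": 0},
```

View pics/c17.png

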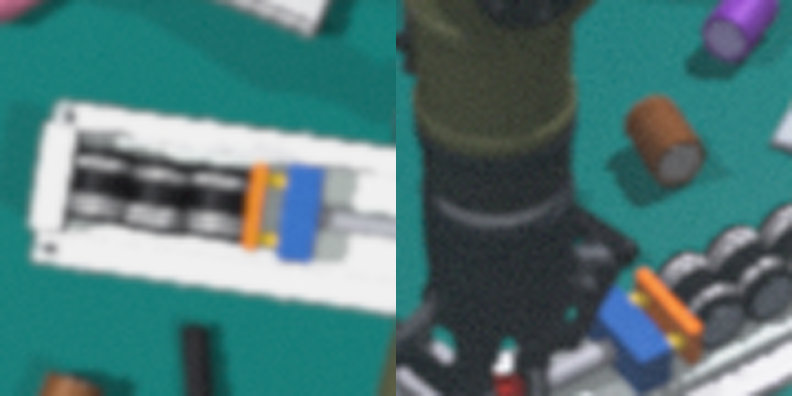

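```bash
python3 circ.py 700 769 6
```

```text
{"jaw": 1, "offset": [-0.0027, -0.0107, 0], "twist": 0},
{"jaw": 1, "offset": [-0.0032, -0.0217, 0], "twist": 0},
{"jaw": 1, "offset": [-0.0016, -0.0326, 0], "twist": 0},
{"jaw": 1, "offset": [0.0022, -0.0429, 0], "twist": 0},
{"jaw": 1, "offset": [0.0080, -0.0523, 0], "twist": 0},
{"jaw": 1, "offset": [0.0156, -0.0603, 0], "twist": 0},
{"jaw": 1, "offset": [0.0156, -0.0603, 0], "twist": 0},
{"jaw": 1, "offset": [0.0156, -0.0603, 0], "twist": 0},
{"jaw": 1, "offset": [0.0156, -0.0603, 0], "twist": 0},
{"jaw": 1, "offset": [0.0156, -0.0603, 0], "twist": 0},
```

drive_tool:
  commands:
    - {"jaw": 1,"offset": [-0.0027,-0.0107,0],"twist": 0}
    - {"jaw": 1,"offset": [-0.0032,-0.0217,0],"twist": 0}
    - {"jaw": 1,"offset": [-0.0016,-0.0326,0],"twist": 0}
    - {"jaw": 1,"offset": [0.0022,-0.0429,0],"twist": 0}
    - {"jaw": 1,"offset": [0.008,-0.0523,0],"twist": 0}
    - {"jaw": 1,"offset": [0.0156,-0.0603,0],"twist": 0}
    - {"jaw": 1,"offset": [0.0156,-0.0603,0],"twist": 0}
    - {"jaw": 1,"offset": [0.0156,-0.0603,0],"twist": 0}
    - {"jaw": 1,"offset": [0.0156,-0.0603,0],"twist": 0}
    - {"jaw": 1,"offset": [0.0156,-0.0603,0],"twist": 0}

```text
clock: 21.95
position: [0.5584, -0.148, 0.0959]
eef_rot: [-0.274, -3.129, 0.0]
ft_force: [-1.7, 2.8, -1.0]
opening: 0.241
```

```bash
python3 - <<'E'
from h import *
from workcell import env
o=[]
for n,r in(("top",(170,150,260,240)),("scene",(210,120,300,210))):
    d=env.snapshot(n);np.savez(f"{n}18.npz",**d);o.append(cv2.resize(d["frame"][r[1]:r[3],r[0]:r[2],::-1],None,fx=4.4,fy=4.4,interpolation=cv2.INTER_CUBIC))
cv2.imwrite("pics/c18.png",np.hstack(o))
go(.5297,-.1012,.096,80)
st=env.read_state(); v=st["position"][:2]-[.5297,-.1012]; print(np.hypot(*v),np.degrees(np.arctan2(v[1],v[0])))
jawpos(18)
E
```

```text
t 22.05 pos [ 0.5586 -0.1479  0.0959] psi 80.02 q6 -0.08 F [-2.1  2.7 -0. ] T [ 0.61  0.42 -0.04] op 0.235 | OFF [0.0366, 0.041, -0.0001] TWIST 0.0004 (q6 after ~-0.01)
0.05491580871015209 -58.21330041040728
18 orange (np.float64(0.02150000000000006), np.float64(0.03300000000000007)) blue (np.float64(-0.009499999999999939), np.float64(0.01100000000000008))
```

View pics/c18.png

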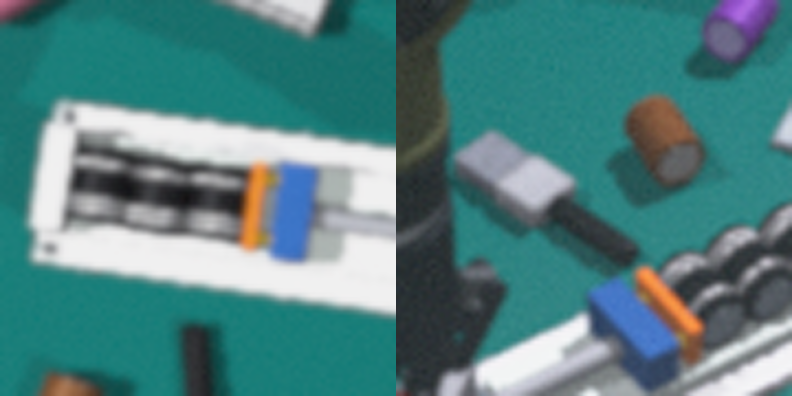

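drive_tool:
  commands:
    - {"jaw": 0.3,"offset": [0,0,0],"twist": 0}
    - {"jaw": 0,"offset": [0,0,0],"twist": 0}
    - {"jaw": 0,"offset": [0,0,0],"twist": 0}
    - {"jaw": 0,"offset": [0,0,0],"twist": 0}
    - {"jaw": 0,"offset": [0,0,-0.01],"twist": 0}
    - {"jaw": 0,"offset": [0,0,-0.025],"twist": 0}
    - {"jaw": 0,"offset": [0,0,-0.045],"twist": 0}
    - {"jaw": 0,"offset": [0,0,-0.065],"twist": 0}
    - {"jaw": 0,"offset": [0,0,-0.08],"twist": 0}
    - {"jaw": -0.5,"offset": [0,0,-0.085],"twist": 0}

```text
clock: 22.88
position: [0.5602, -0.1488, 0.1846]
eef_rot: [0.274, 3.125, -0.002]
ft_force: [1.0, -0.7, 0.6]
opening: 0.628
```

```bash
python3 - <<'E'
from h import *
from workcell import env
o=[]
for n,r in(("top",(240,160,330,250)),("scene",(180,150,270,240))):
    d=env.snapshot(n);np.savez(f"{n}19.npz",**d);o.append(cv2.resize(d["frame"][r[1]:r[3],r[0]:r[2],::-1],None,fx=4.4,fy=4.4,interpolation=cv2.INTER_CUBIC))
cv2.imwrite("pics/c19.png",np.hstack(o))
s,K,T=load("scene",19)
rs=(180,180,260,240); q=cen(hsvm(s,(0,150,80),(8,255,255),rs)|hsvm(s,(174,150,80),(180,255,255),rs)); w=onz([q],.121,K,T)[0];v=w[:2]-[.5297,-.1012]; print(q,w,np.hypot(*v),np.degrees(np.arctan2(v[1],v[0])))
go(.5297,-.1012,.17,31.8)
E
```

```text
[208.98387097 212.77419355] [ 0.55857723 -0.14714017  0.121     ] 0.05426226613611857 -57.84720617820368
t 22.98 pos [ 0.5596 -0.1486  0.1826] psi 79.98 q6 -0.08 F [-0.5 -0.2  0.1] T [-0.01  0.03  0.03] op 0.749 | OFF [0.0377, 0.0415, 0.0125] TWIST 0.8410 (q6 after ~0.83)
```

View pics/c19.png

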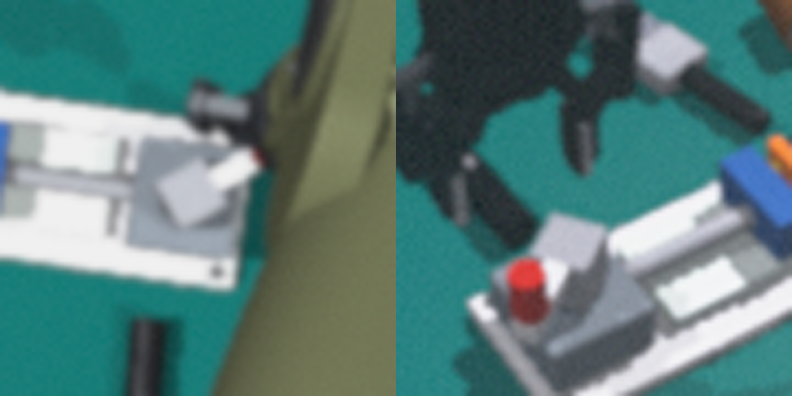

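Knob released and the crank is still seated, with its yaw at about -58°. Moving over the hub.

drive_tool:
  commands:
    - {"jaw": -0.8,"offset": [0.004,0.005,0],"twist": 0.09}
    - {"jaw": -1,"offset": [0.01,0.011,0],"twist": 0.19}
    - {"jaw": -1,"offset": [0.016,0.018,0],"twist": 0.29}
    - {"jaw": -1,"offset": [0.023,0.025,0],"twist": 0.4}
    - {"jaw": -1,"offset": [0.029,0.032,0.003],"twist": 0.5}
    - {"jaw": -1,"offset": [0.034,0.037,0.006],"twist": 0.61}
    - {"jaw": -1,"offset": [0.037,0.0405,0.01],"twist": 0.72}
    - {"jaw": -1,"offset": [0.0377,0.0415,0.0125],"twist": 0.8}
    - {"jaw": -1,"offset": [0.0377,0.0415,0.0125],"twist": 0.841}
    - {"jaw": -1,"offset": [0.0377,0.0415,0.0125],"twist": 0.841}

```text
clock: 23.82
position: [0.5276, -0.1005, 0.1671]
eef_rot: [-1.528, -2.743, 0.001]
ft_force: [0.1, 0.5, -0.7]
opening: 0.997
```

```bash
python3 - <<'E'
from h import *
go(.5297,-.1012,.060,31.8)
E
```

```text
t 23.82 pos [ 0.5276 -0.1005  0.1671] psi 31.76 q6 0.83 F [ 0.1  0.5 -0.7] T [ 0.    0.02 -0.03] op 0.997 | OFF [-0.0019, 0.0016, 0.1071] TWIST -0.0007 (q6 after ~0.83)
```

drive_tool:
  commands:
    - {"jaw": -1,"offset": [-0.001,0.0008,0.015],"twist": 0}
    - {"jaw": -1,"offset": [-0.0012,0.001,0.035],"twist": 0}
    - {"jaw": -1,"offset": [-0.0012,0.001,0.055],"twist": 0}
    - {"jaw": -1,"offset": [-0.0012,0.001,0.073],"twist": 0}
    - {"jaw": -1,"offset": [-0.0012,0.001,0.088],"twist": 0}
    - {"jaw": -1,"offset": [-0.0012,0.001,0.099],"twist": 0}
    - {"jaw": -1,"offset": [-0.0012,0.001,0.105],"twist": 0}
    - {"jaw": -1,"offset": [-0.0012,0.001,0.107],"twist": 0}
    - {"jaw": -1,"offset": [-0.0012,0.001,0.107],"twist": 0}
    - {"jaw": 0,"offset": [-0.0012,0.001,0.107],"twist": 0}

```text
clock: 24.65
position: [0.5307, -0.1014, 0.0621]
eef_rot: [1.527, 2.744, 0.0]
ft_force: [0.7, -0.2, -0.2]
opening: 0.885
```

```bash
python3 - <<'E'
from h import *
from workcell import env
d=env.snapshot("scene");np.savez("scene20.npz",**d)
cv2.imwrite("pics/c20.png",cv2.resize(d["frame"][140:230,180:270,::-1],None,fx=6,fy=6,interpolation=cv2.INTER_CUBIC))
go(.5297,-.1012,.060,31.8)
E
```

```text
t 24.70 pos [ 0.5309 -0.1014  0.0624] psi 31.81 q6 0.83 F [-0.5  1.   0.3] T [-0.01 -0.01 -0.03] op 0.804 | OFF [0.0008, -0.0009, 0.0024] TWIST 0.0002 (q6 after ~0.83)
```

View pics/c20.png

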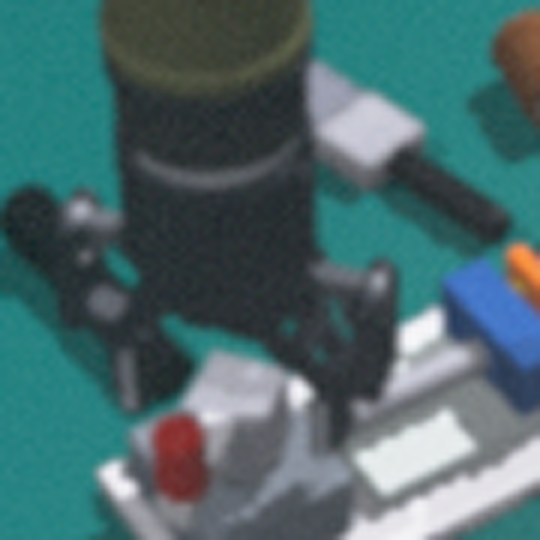

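drive_tool:
  commands:
    - {"jaw": 0,"offset": [0.0005,-0.0008,0.002],"twist": 0}
    - {"jaw": 0.2,"offset": [0.0005,-0.0008,0.002],"twist": 0}
    - {"jaw": 0.6,"offset": [0.0005,-0.0008,0.002],"twist": 0}
    - {"jaw": 1,"offset": [0.0005,-0.0008,0.002],"twist": 0}
    - {"jaw": 1,"offset": [0.0005,-0.0008,0.002],"twist": 0}
    - {"jaw": 1,"offset": [0.0005,-0.0008,0.002],"twist": 0}
    - {"jaw": 1,"offset": [0.0005,-0.0008,0.002],"twist": 0}
    - {"jaw": 1,"offset": [0.0005,-0.0008,0.002],"twist": 0}
    - {"jaw": 1,"offset": [0.0005,-0.0008,0.002],"twist": 0}
    - {"jaw": 1,"offset": [0.0005,-0.0008,0.002],"twist": 0}

```text
clock: 25.53
position: [0.5304, -0.1008, 0.0603]
eef_rot: [1.527, 2.744, 0.003]
ft_force: [2.2, 4.2, 6.1]
opening: 0.387
```

```bash
python3 - <<'E'
from h import *
go(.5297,-.1012,.060,31.8)
E
```

```text
t 25.53 pos [ 0.5304 -0.1008  0.0603] psi 31.82 q6 0.83 F [2.2 4.2 6.1] T [ 0.9  -0.5   0.06] op 0.387 | OFF [-0.0, -0.0008, 0.0003] TWIST 0.0004 (q6 after ~0.83)
```

drive_tool:
  commands:
    - {"jaw": 1,"offset": [0.0002,0.0004,0],"twist": 0}
    - {"jaw": 1,"offset": [0.0002,0.0004,-0.003],"twist": 0}
    - {"jaw": 1,"offset": [0.0002,0.0004,-0.007],"twist": 0}
    - {"jaw": 1,"offset": [0.0002,0.0004,-0.011],"twist": 0}
    - {"jaw": 1,"offset": [0.0002,0.0004,-0.016],"twist": 0}
    - {"jaw": 1,"offset": [0.0002,0.0004,-0.021],"twist": 0}
    - {"jaw": 1,"offset": [0.0002,0.0004,-0.027],"twist": 0}
    - {"jaw": 1,"offset": [0.0002,0.0004,-0.035],"twist": 0}
    - {"jaw": 1,"offset": [0.0002,0.0004,-0.045],"twist": 0}
    - {"jaw": 1,"offset": [0.0002,0.0004,-0.055],"twist": 0}

```text
clock: 26.37
position: [0.5288, -0.1011, 0.1152]
eef_rot: [-1.528, -2.744, 0.001]
ft_force: [-0.2, -0.3, -2.0]
opening: 0.387
```

```bash
python3 - <<'E'
from h import *
from workcell import env
d=env.snapshot("scene");np.savez("scene21.npz",**d)
cv2.imwrite("pics/c21.png",cv2.resize(d["frame"][120:230,170:310,::-1],None,fx=5,fy=5,interpolation=cv2.INTER_CUBIC))
go(.472,-.296,.12,90)
E
```

```text
t 26.42 pos [ 0.5304 -0.1013  0.1175] psi 31.79 q6 0.83 F [ 1.6 -0.4  0.1] T [ 0.01 -0.07 -0.05] op 0.391 | OFF [-0.1347, -0.1522, -0.0025] TWIST -1.0159 (q6 after ~-0.56)
```

View pics/c21.png

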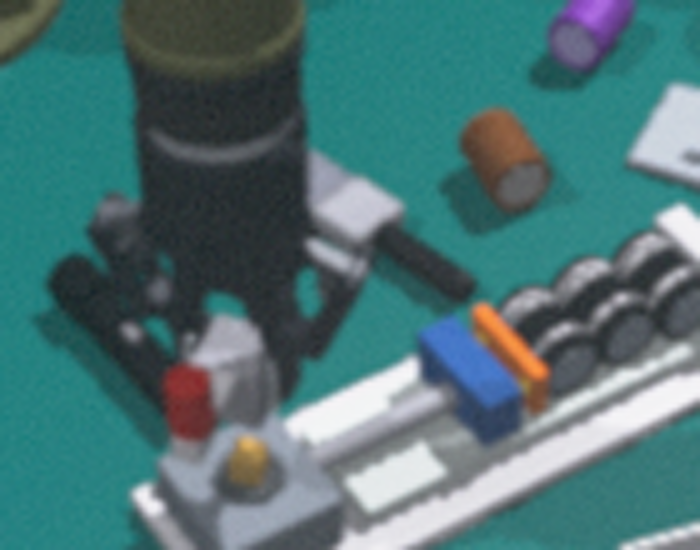

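drive_tool:
  commands:
    - {"jaw": 1,"offset": [-0.008,-0.009,-0.002],"twist": -0.08}
    - {"jaw": 1,"offset": [-0.024,-0.027,-0.0025],"twist": -0.19}
    - {"jaw": 1,"offset": [-0.042,-0.048,-0.0025],"twist": -0.31}
    - {"jaw": 1,"offset": [-0.061,-0.069,-0.0025],"twist": -0.43}
    - {"jaw": 1,"offset": [-0.08,-0.09,-0.0025],"twist": -0.55}
    - {"jaw": 1,"offset": [-0.098,-0.11,-0.0025],"twist": -0.67}
    - {"jaw": 1,"offset": [-0.114,-0.129,-0.0025],"twist": -0.79}
    - {"jaw": 1,"offset": [-0.127,-0.143,-0.0025],"twist": -0.9}
    - {"jaw": 1,"offset": [-0.134,-0.151,-0.0025],"twist": -1.0}
    - {"jaw": 1,"offset": [-0.1347,-0.1522,-0.0025],"twist": -1.016}

```text
clock: 27.25
position: [0.4705, -0.2978, 0.1175]
eef_rot: [-0.001, 3.141, -0.002]
ft_force: [-1.6, 0.5, -2.4]
opening: 0.386
```

```bash
python3 - <<'E'
from h import *
from workcell import env
o=[]
for n,r in(("top",(300,170,390,260)),("scene",(105,180,195,270))):
    d=env.snapshot(n);np.savez(f"{n}22.npz",**d);o.append(cv2.resize(d["frame"][r[1]:r[3],r[0]:r[2],::-1],None,fx=4.4,fy=4.4,interpolation=cv2.INTER_CUBIC))
cv2.imwrite("pics/c22.png",np.hstack(o))
go(.472,-.296,.014,90)
E
```

```text
t 27.35 pos [ 0.4709 -0.2957  0.1172] psi 89.83 q6 -0.56 F [-0.1 -0.  -2.3] T [ 0.    0.01 -0.03] op 0.389 | OFF [-0.0011, -0.0003, 0.1032] TWIST -0.0030 (q6 after ~-0.56)
```

View pics/c22.png

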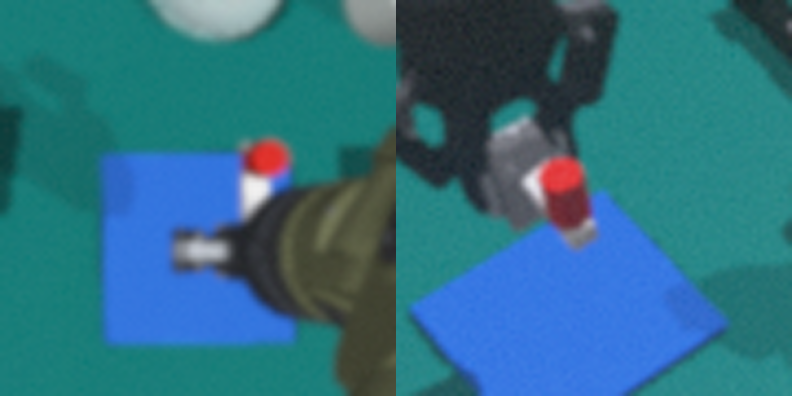

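drive_tool:
  commands:
    - {"jaw": 1,"offset": [-0.001,0,0.015],"twist": 0}
    - {"jaw": 1,"offset": [-0.001,0,0.035],"twist": 0}
    - {"jaw": 1,"offset": [-0.001,0,0.055],"twist": 0}
    - {"jaw": 1,"offset": [-0.001,0,0.072],"twist": 0}
    - {"jaw": 1,"offset": [-0.001,0,0.085],"twist": 0}
    - {"jaw": 1,"offset": [-0.001,0,0.094],"twist": 0}
    - {"jaw": 1,"offset": [-0.001,0,0.1],"twist": 0}
    - {"jaw": 1,"offset": [-0.001,0,0.102],"twist": 0}
    - {"jaw": 1,"offset": [-0.001,0,0.103],"twist": 0}
    - {"jaw": 1,"offset": [-0.001,0,0.103],"twist": 0}

```text
clock: 28.18
position: [0.4725, -0.2956, 0.0145]
eef_rot: [-0.0, 3.141, -0.001]
ft_force: [-0.8, 0.1, -2.5]
opening: 0.383
```

```bash
python3 - <<'E'
from h import *
go(.472,-.296,.0125,90)
E
```

```text
t 28.18 pos [ 0.4725 -0.2956  0.0145] psi 90.01 q6 -0.56 F [-0.8  0.1 -2.5] T [ 0.04  0.02 -0.02] op 0.383 | OFF [0.0005, -0.0004, 0.002] TWIST 0.0001 (q6 after ~-0.56)
```

drive_tool:
  commands:
    - {"jaw": 1,"offset": [0,0,0.0007],"twist": 0}
    - {"jaw": 1,"offset": [0,0,0.0014],"twist": 0}
    - {"jaw": 1,"offset": [0,0,0.002],"twist": 0}
    - {"jaw": 1,"offset": [0,0,0.0025],"twist": 0}
    - {"jaw": 1,"offset": [0,0,0.0025],"twist": 0}
    - {"jaw": 0.2,"offset": [0,0,0.0025],"twist": 0}
    - {"jaw": 0,"offset": [0,0,0.0025],"twist": 0}
    - {"jaw": -0.4,"offset": [0,0,0.0025],"twist": 0}
    - {"jaw": -0.8,"offset": [0,0,0.0025],"twist": 0}
    - {"jaw": -0.8,"offset": [0,0,0.0025],"twist": 0}

```text
clock: 29.02
position: [0.472, -0.2956, 0.0115]
eef_rot: [-0.0, 3.142, -0.0]
ft_force: [-0.6, -0.1, -0.2]
opening: 0.896
```

drive_tool:
  commands:
    - {"jaw": -0.8,"offset": [0,0,0],"twist": 0}
    - {"jaw": -0.8,"offset": [0,0,0],"twist": 0}
    - {"jaw": -0.8,"offset": [0,0,-0.01],"twist": 0}
    - {"jaw": -0.8,"offset": [0,0,-0.025],"twist": 0}
    - {"jaw": -0.8,"offset": [0,0,-0.045],"twist": 0}
    - {"jaw": -0.8,"offset": [0,0,-0.07],"twist": 0}
    - {"jaw": -0.8,"offset": [0,0,-0.1],"twist": 0}
    - {"jaw": -0.8,"offset": [0,0,-0.13],"twist": 0}
    - {"jaw": -0.8,"offset": [0,0,-0.15],"twist": 0}
    - {"jaw": -0.8,"offset": [0,0,-0.15],"twist": 0}

```text
clock: 29.85
position: [0.4747, -0.2973, 0.1673]
eef_rot: [-0.0, 3.135, -0.007]
ft_force: [1.1, -1.4, -0.3]
opening: 0.9
```

drive_tool:
  commands:
    - {"jaw": -0.8,"offset": [0.02,0,0],"twist": 0}
    - {"jaw": -0.8,"offset": [0.04,0,0],"twist": 0}
    - {"jaw": -0.8,"offset": [0.06,-0.01,0],"twist": 0}
    - {"jaw": -0.8,"offset": [0.07,-0.03,0],"twist": 0}
    - {"jaw": -0.8,"offset": [0.07,-0.055,0],"twist": 0}
    - {"jaw": -0.8,"offset": [0.07,-0.08,0],"twist": 0}
    - {"jaw": -0.8,"offset": [0.07,-0.1,0],"twist": 0}
    - {"jaw": -0.8,"offset": [0.07,-0.12,0],"twist": 0}
    - {"jaw": -0.8,"offset": [0.07,-0.13,0],"twist": 0}
    - {"jaw": -0.8,"offset": [0.07,-0.13,0],"twist": 0}

```text
clock: 30.68
position: [0.4018, -0.4271, 0.1612]
eef_rot: [-0.003, -3.141, 0.0]
ft_force: [0.2, 0.4, 0.9]
opening: 0.903
```

```bash
python3 - <<'E'
from h import *
from workcell import env
for n in("top","scene"):
    d=env.snapshot(n);np.savez(f"{n}23.npz",**d);cv2.imwrite(f"pics/{n}23.png",cv2.resize(d["frame"][90:290,80:400,::-1],None,fx=2.4,fy=2.4,interpolation=cv2.INTER_CUBIC))
go(.472,-.296,.0125,90)
jawpos(23)
print(knob(23,(330,195,370,225),(140,225,180,270)))
t,K,T=load("top",23)
cv2.imwrite("pics/c23.png",cv2.resize(t[165:225,170:300],None,fx=6,fy=6,interpolation=cv2.INTER_CUBIC))
E
```

```text
t 30.78 pos [ 0.4017 -0.4248  0.1611] psi 90.00 q6 -0.81 F [-0.2  1.1 -0.4] T [-0.03  0.07 -0.01] op 0.900 | OFF [-0.0704, 0.1287, 0.1488] TWIST -0.0000 (q6 after ~-0.56)
23 orange (np.float64(0.02200000000000006), np.float64(0.03300000000000007)) blue (np.float64(-0.008999999999999939), np.float64(0.010500000000000079))
(array([350.07407407, 206.57407407]), array([150.95305164, 249.76995305]), array([ 0.527343  , -0.29493408,  0.07283855]))
```

View pics/top23.png

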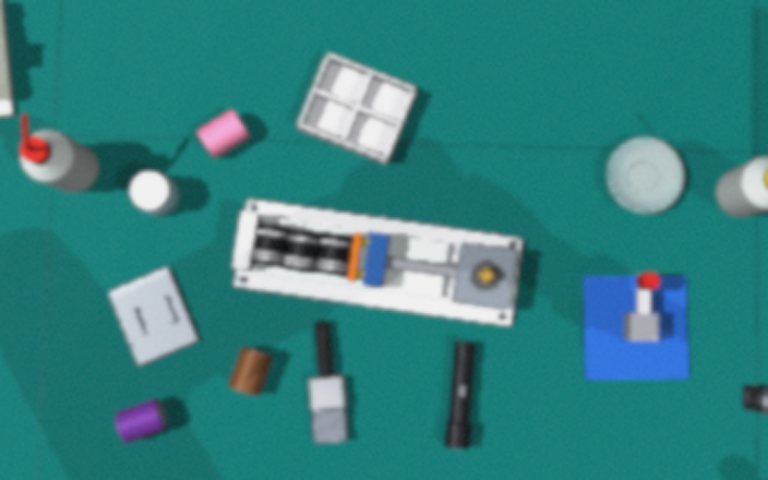

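View pics/scene23.png

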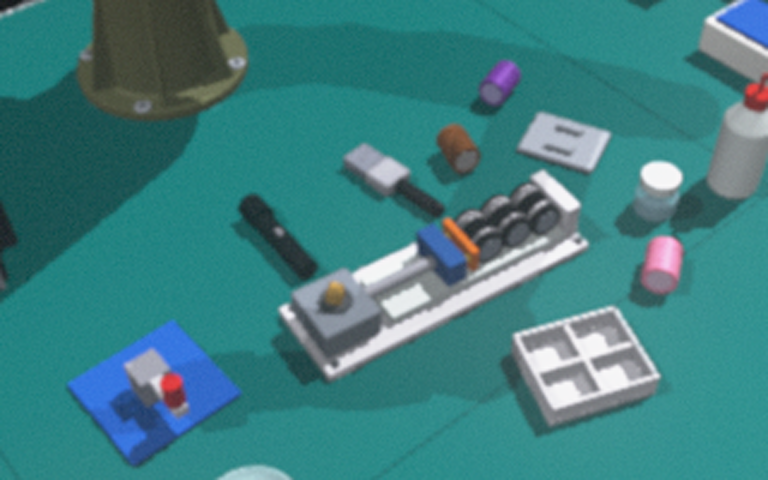

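View pics/c23.png

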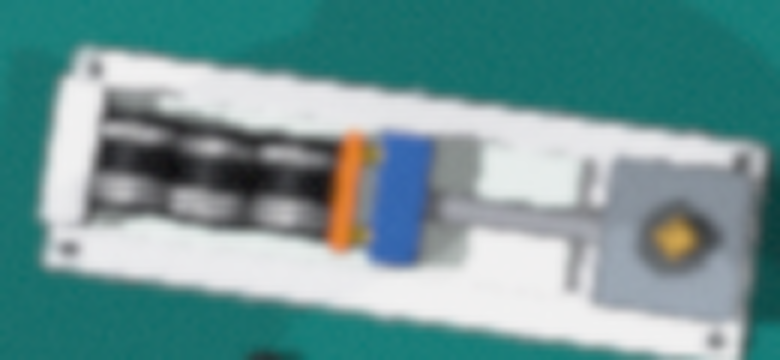

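The checks look good:
- **Barrels:** all three sit tight against the stop.
- **Crank:** it stands on the mat at the same knob height as at the start.
- **Shaft:** about 861°, or 15.0 rad.

Handing in.

```bash
python3 - <<'E'
from workcell import env
print(env.job_done(), env.read_state()["clock"])
E
```

```text
the job is handed in; nothing more can be done
the job is handed in; nothing more can be done
```

I carried out the whole task in about 31 s of the 72 s allowed and handed it in; no verdict was reported.

**What I did:** I took barrel_3 by its end faces and laid it between barrel_2 and the pad. I then fitted the crank by its hub and wound about 768° clockwise by the knob, which left the shaft at about 15.0 rad. The crank went back on its mat, gripped by the hub.

**Last checks:**
- **Barrels:** they lie parallel, touching one another and the end stop.
- **Crank:** it stands upright with the hub about 1–2 mm from the mat's centre. The knob's triangulated height is 73 mm, the same as at the start.
- **Bystanders and look-alikes:** those in the last pictures stand where they were. The yellow bottle and dish were partly cropped, so I judged them by eye only.

**One disagreement:** dead reckoning from the crank angle puts the pad about 4.7 mm in, but the jaw-to-pad gap in the top image suggests only 3 to 4.5 mm. At roughly 3 mm per pixel, both fall inside the 2 to 9 mm window.

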